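# Stake and tag a catalogued stone

## Task

Mark the stone fragment: lean the wooden stake in the sloping rest with its red end up and let go of it there, then take it again and stand it upright, foot down in the hole drilled in the stone, pushed in until its shoulder sits on the stone. Then hang the yellow tag on the standing stake by its hole and lower it until it lies on the stone. Set things down without dropping them, and leave everything else on the bench where it is.

Things in the scene. Friction and masses are not known exactly. Their poses are not given: they have to be found in the camera images.
- stake: wooden stake, 190 long in all, about 60 g, lying on the bench. A square shank 20 x 20, 140 long, ends in a red top (the last 20); the foot is a round tenon, diameter 14, 50 long, its last 8 tapering to diameter 8. Shank and tenon share one axis. Origin on the axis at mid-length (95 from either end); x runs along the axis from foot to red top, y and z are square to the shank's faces.
- stake_top (a point): centre of the stake's red end face
- stake_shoulder (a point): point on the stake's axis where the square shank meets the round tenon, 50 from the foot, 140 from the top
- rest: fixed wooden rest: base 150 x 80 x 14, on it an open trough 130 long rising at 45 degrees toward the body's +x, between flared side walls (26 free at the floor, 54 at the top, 20 high). A dark stop plate closes the low end. A stake laid in it sticks out 60 past the open high end; it may stay where laid or slide to the stop. Origin: centre of the underside; x level toward the high end, z up.
- rest_stop (a point): where the middle of the stake's foot lies when the stake is in the trough with its foot against the stop: on the stop's face, 10 above the trough floor (measured square to the floor)
- stone: fixed grey stone fragment about 140 x 130, flat top 60 above the bench, with a drilled hole in the middle of its top and a blue dot near the far left corner. Origin: centre of its underside, z up; the hole is directly above it.
- socket (a point): centre of the hole's mouth, level with the stone's top (60 above the bench). Hole diameter 17 (20 at the chamfered mouth), vertical, 55 deep; the stake's shoulder rests on the stone around the mouth.
- tag: yellow plastic tag, 8 thick, about 40 g, lying flat: a square head 56 x 56 with a round hole of diameter 40 in its middle, and a tail 36 wide running from the head toward -x, ending 98 from the hole's centre. Origin: centre of the hole at the underside; x along the tag away from the tail, z up (thickness).
- tag_tail (a point): middle of the tail, 68 from the hole's centre along -x and halfway up the thickness: a place to hold it across its 36 width that leaves the gripper's body clear of the stake
- chip_a: small grey stone chip, 75 x 60 x 34, a bystander
- chip_b: small grey stone chip, 85 x 55 x 30, a bystander
- chip_c: small grey stone chip, 60 x 50 x 28, on the left, a bystander
- brush: paint brush lying at the left edge, bristles away from the robot, a bystander
- hammer: hammer lying at the right edge, head away from the robot, a bystander
- can: blue tin can, diameter 74, height 100, at the back, a bystander
- mug: white mug, diameter 84, height 90, near the robot on the left, a bystander
There are look-alikes about, which are no part of the job. Of the things that look like the tag, take the one that is farthest from the robot's base at the start. What is shaped like the stone but pink is not meant.

How it is judged:
On the way, in this order (a step that is already met when the one before it is completed fails the run):
1. the stake lies in the sloping rest, red end up, let go (angle between stake's own x axis and vertical between 0.6 and 0.98 rad and distance between stake_top and rest_stop below 0.225 m and y of stake in the frame of rest between -0.015 and 0.015 m and contact force between stake and rest above 0.05 N and contact force between the fingers and stake below 0.05 N and linear speed of stake below 0.03 m/s), for 0.2 s.
2. the stake stands in the stone's hole, foot down, shoulder on the stone, let go (angle between stake's own x axis and vertical below 0.12 rad and distance between stake_shoulder and socket below 0.008 m and contact force between the fingers and stake below 0.05 N and linear speed of stake below 0.03 m/s), for 0.2 s.
3. the tag is on the standing stake and lies on the stone (angle between stake's own x axis and vertical below 0.12 rad and distance between stake_shoulder and socket below 0.008 m and horizontal distance between tag and socket below 0.016 m and z of tag in the frame of socket below 0.006 m and angle between tag's own z axis and vertical below 0.12 rad), for 0.2 s.
At the end, for the whole second after the job is handed in: Stake in the hole, red end up, within 0.12 rad of vertical, shoulder within 8 mm of the mouth; tag threaded on it, hole within 16 mm of the socket axis, flat on the stone (0.12 rad, underside under 6 mm above it); both let go and at rest (all of step 3 and linear speed of each of stake, tag below 0.03 m/s); the robot touches nothing.
It fails at once if the stake was dropped (it fell freely, faster than 0.7 m/s, about 25 mm) (contact force between the fingers and stake below 0.05 N and linear speed of stake above 0.7 m/s).
It fails at once if the tag was dropped (it fell freely, faster than 0.7 m/s, about 25 mm) (contact force between the fingers and tag below 0.05 N and linear speed of tag above 0.7 m/s).
It fails at once if a bystander was moved by more than 40 mm (distance of any of chip_a, chip_b, chip_c, brush, hammer, can, mug from where it was at the start of the episode above 0.04 m).
It also fails if it takes over 72 s, if anything falls off the work surface, if the arm or the gripper's body presses on something with over 40 N, if the wrist force passes 120 N, or if a joint passes its speed limit or range.

## Robot

A 6-joint arm with a two-finger parallel gripper is mounted at the origin on the work surface. World frame = base frame: x ahead of the robot, y to its left, z up, the work surface at z = 0. Lengths are in m, angles in rad, forces in N, time in s.
With the tool pointing down it reaches from about 0.25 to 0.775 m from the base axis. Payload 4 kg.
Tool frame: the origin (TCP) lies between the finger pads; the fingertips stand tip_reach ahead of it and the grasp point (between the pads) lies 6 mm ahead of it (tip_reach is the distance from the TCP to the fingertips, in m); z points along the fingers, y is the line along which they close (so a half turn about z gives the same grasp; the last joint's range is limited). The gripper opens to 94 mm and grips with 3 to 60 N. Pads are 16 mm wide; open, the fingers measure 119 mm over their backs; the gripper's body (75 mm by 177 mm) begins 78 mm behind the grasp point.
Start: joints at [-1.35, 0.087, 1.371, -0, 1.684, -0.103], TCP at [0.175, -0.521, 0.231] pointing down, gripper open.
Joint ranges: [-3.1, 3.1], [-0.76, 2.03], [0.27, 2.55], [-1.08, 4.22], [0.17, 2.65], [-2.57, 2.57]. Speed limits (rad/s): [2.79, 2.79, 3.14, 3.14, 3.14, 3.14].

## Interface

Orientations are given as [roll, pitch, yaw] about the fixed x, y, z axes, in that order (R = Rz(yaw) Ry(pitch) Rx(roll)).
In Python, from station import observe, snapshot, camera_info, job_done, look_for, tip_reach gives the robot as it stands.
- The arm moves only by the tool apply_moves, never from a script. Its argument "deltas" is a list of rows, each an object of numbers: "tx", "ty", "tz": the shift along the world's x, y, z each as a share of 0.05 m, from -1 to 1; "twist": the turn about the world's z as a share of 0.5 rad, from -1 to 1. In form: [{"tx": .., "ty": .., "tz": .., "twist": ..}, ...]. A call has 1 to 5 rows; each row shifts and turns the commanded pose from where the row before left it; what a row does not reach is not made up. A row lasts 1/10 s, in which the tool goes at most 50 mm and 8.59 degrees, less where a joint would pass 70% of its speed; a pose out of reach is approached as far as the arm can. A call with a number of a shift or a turn outside -1 to 1 is refused whole. A call with a gripper value outside its range is refused whole. "hand" is the opening, from 0 (shut) to 1 (fully open), set as the call begins (left out, the last holds). The fingers move at their own pace and stop on an object; "grip_force" is the grip in N (left out, the last holds). Time passes only in rows, so rows that do not move let the fingers close. It gives the time, the measured TCP pose, the force, the opening and the grip force at its end, in the units of the state.
- observe(): the state, without advancing time (a new reading comes with each control period).
- snapshot(name): name is "scene" or "top" or "wrist"; returns the picture (480x640x3 uint8, blue, green, red); there is no depth.
- camera_info(name): a dict with "vfov" (degrees; the focal length in pixels is half the picture's height over the tangent of half this angle, whatever the lens; pixels are square), "cx", "cy" (the principal point, pixels), "k1" (the pictures are not rectified: a ray, as slopes to the right and down, at radius r is drawn at 1 + k1 r^2 times it, then the intrinsics apply), "xyz" and "orientation" of the camera in the world. Camera axes: x right, y down, z forward; pixel columns grow to the right and rows downward; lengths in m; the calibration is good to about 2 mm. A picture is of the moment at which its call begins: read the wrist's pose just before it. camera_info takes no time and is no camera call; for the wrist camera it gives the pose at the moment of the call.
- job_done(): hands the job in; it is judged then, once.
Trained networks look in the newest picture that a camera, given by its name, has taken for a name from the list of things; names that differ only in an ending like _2 or _b are one class to them, and where a whole thing is asked for, a point or a joint stands for the part that bears it (a point fixed in the world has none). Each returns a list of dicts, best first, with "conf" (0 to 1); they miss things now and then, are a little off and sometimes report something else, mostly with a low value. They report only what shows in the picture. A call takes as long as a camera call. They do not tell look-alikes from the thing itself.
- look_for(camera, label): "rect" ([left, top, right, bottom] in pixels, round what is visible of it).
The state is a dict: "time_s": time; "joint_positions": joint angles; "joint_vel": joint speeds; "tau": joint torques, N m; "ee_pos": TCP position; "orientation": TCP orientation; "force": force on the tool from outside, world axes, zero at the start; "ft_torque": the same for the moment, N m; "grip_width": opening from 0.0 (shut) to 1.0 (fully open); "grasp_force": force on a finger pad.
Only numpy, scipy, OpenCV 4.12 (cv2) and the standard library are available. Lean on these libraries where they do the work, as an engineer would, in place of code of your own. Each camera call takes 0.05 s, during which the arm holds its last target. There are 200 camera calls.

## Working session

There is one attempt and no reset: what is moved stays moved. The work goes in short steps, Python scripts to look and compute and a tool call to move; the robot and the scene stay as the last step left them, time stands still between calls to the robot, and variables do not carry over. Pictures are saved under pics/ and viewed, at most 10 in all, crops included, and the job is handed in when it is done.

Besides the shell and the picture viewer there is one more tool, called after ">>>" as name(argument=value, ...) on one line, values as JSON. apply_moves: Moves the arm, as the interface text tells. Its arguments: {"type":"object","properties":{"deltas":{"type":"array"},"hand":{"type":"number"},"grip_force":{"type":"number"}},"required":["deltas"]}

```bash
mkdir -p pics; ls; cat > h.py <<'E'
import numpy as np,cv2
from scipy.spatial.transform import Rotation as R
from station import *
def cam(n):
    c=camera_info(n); f=240/np.tan(np.radians(c['vfov'])/2); return c,f
def Rc(c): return R.from_euler('xyz',c['orientation']).as_matrix()
def ray(c,f,u,v):
    d=np.array([(u-c['cx'])/f,(v-c['cy'])/f]); p=d.copy()
    for _ in range(20): p=d/(1+c['k1']*(p@p))
    return Rc(c)@np.array([p[0],p[1],1])
def pt(c,f,u,v,z):
    d=ray(c,f,u,v); o=np.array(c['xyz']); return o+d*(z-o[2])/d[2]
def proj(c,f,P):
    q=Rc(c).T@(np.array(P)-np.array(c['xyz'])); p=q[:2]/q[2]; p=p*(1+c['k1']*(p@p)); return p*f+[c['cx'],c['cy']]
E
python3 - <<'E'
from h import *
for n in ['scene','top']:
    im=snapshot(n); cv2.imwrite(f'pics/{n}0.png',im)
    c,f=cam(n); print(n,c,f)
    for l in ['stake','rest','stone','tag','tag_tail','stake_top','socket','can']:
        print(l,[(np.round(d['rect']).tolist(),round(d['conf'],2)) for d in look_for(n,l)][:5])
print(tip_reach,observe())
E
```

```text
pics
scene {'vfov': 47.113682421887475, 'cx': 323.8776826643108, 'cy': 232.22276530590293, 'k1': -0.08295257118303659, 'xyz': array([ 1.41727176, -0.51695762,  1.10015568]), 'orientation': array([-2.34729855, -0.01041505,  1.0521595 ])} 550.4681688321847
stake [([301.0, 213.0, 348.0, 252.0], 0.85), ([436.0, 209.0, 456.0, 245.0], 0.56)]
rest [([183.0, 249.0, 248.0, 306.0], 0.96)]
stone [([179.0, 199.0, 248.0, 253.0], 0.81), ([303.0, 252.0, 380.0, 323.0], 0.65)]
tag [([392.0, 175.0, 423.0, 205.0], 0.89), ([432.0, 211.0, 455.0, 245.0], 0.69)]
tag_tail [([435.0, 210.0, 455.0, 243.0], 0.65), ([387.0, 146.0, 425.0, 161.0], 0.65), ([392.0, 173.0, 421.0, 202.0], 0.62)]
stake_top [([299.0, 214.0, 352.0, 252.0], 0.74), ([302.0, 253.0, 377.0, 321.0], 0.31)]
socket [([303.0, 254.0, 378.0, 320.0], 0.8)]
can [([350.0, 306.0, 381.0, 356.0], 0.94)]
top {'vfov': 56.46864164305921, 'cx': 318.0080648540758, 'cy': 238.578126651774, 'k1': -0.07554309724420688, 'xyz': array([ 0.46235872, -0.0140489 ,  1.14235509]), 'orientation': array([-3.06453302,  0.00842037, -1.57827146])} 446.955029191344
stake [([26
[... 823 characters left out ...]
 0.9, 'joint_positions': array([-1.35009556e+00,  8.71421056e-02,  1.37068054e+00,  2.85459187e-06,
        1.68360119e+00, -1.03080171e-01]), 'joint_vel': array([-1.23384711e-04,  9.21988711e-04, -3.73481541e-05, -1.09403457e-03,
       -7.12521268e-04, -7.80516997e-04]), 'tau': array([-2.09425425e-04, -3.40032828e+01, -3.02600276e+01,  7.17884791e-02,
        2.35942996e-02, -3.97071091e-06]), 'ee_pos': array([ 0.17499523, -0.52143748,  0.23054744]), 'orientation': array([3.14142444e+00, 1.45492916e-05, 3.23781258e-01]), 'force': array([ 0.38104989,  0.1585631 , -0.6863752 ]), 'ft_torque': array([ 0.00154588, -0.04587251,  0.05685362]), 'grasp_force': 0.0, 'grip_width': 1.0013856726197181}
```

View pics/top0.png

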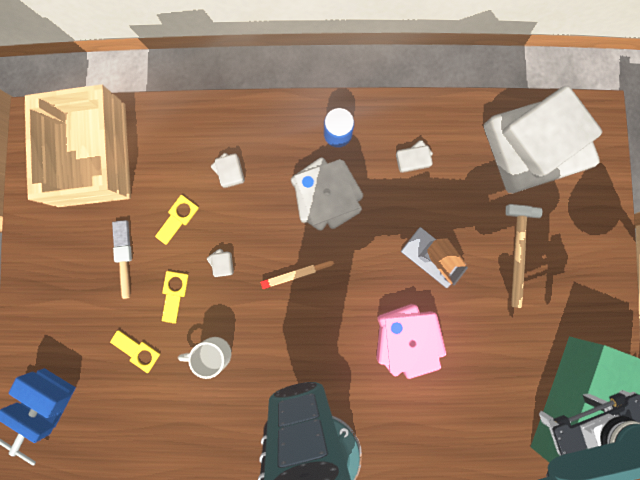

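View pics/scene0.png

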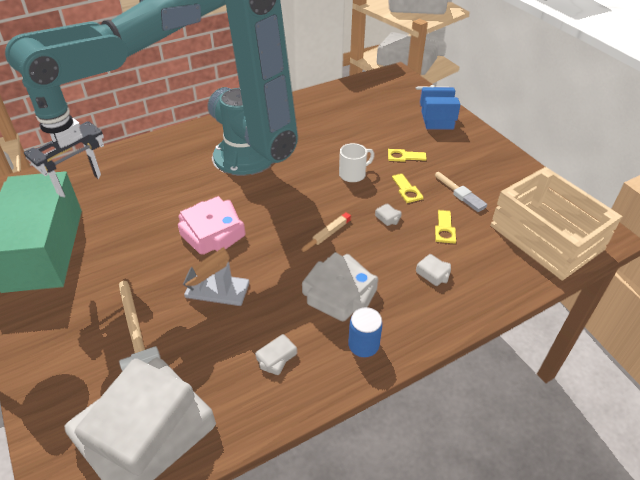

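The top view shows the stake with its red end at (265,284) and its foot at (333,263). The rest is near (434,257) and the grey stone's hole near (327,191). The farthest tag has its hole at (182,209). The pink stone is a decoy. I'll look closer at the rest.

```bash
python3 - <<'E'
from h import *
t=cv2.imread('pics/top0.png'); s=cv2.imread('pics/scene0.png')
a=cv2.resize(t[215:300,390:480],None,fx=4.4,fy=4.4,interpolation=3)
b=cv2.resize(s[240:315,175:255],None,fx=4.9,fy=4.9,interpolation=3)
H=max(a.shape[0],b.shape[0]); o=np.zeros((H,a.shape[1]+b.shape[1],3),np.uint8)
o[:a.shape[0],:a.shape[1]]=a;o[:b.shape[0],a.shape[1]:]=b; print(o.shape); cv2.imwrite('pics/r1.png',o)
c,f=cam('top')
for n,u,v,z in [('top',265,284,.01),('foot',333,263,.01),('rest',434,257,.03),('stone',327,191,.06),('tag',182,209,.008),('tail',163,238,.008)]:
    print(n,pt(c,f,u,v,z).round(3))
print(camera_info('wrist'))
E
```

```text
(374, 788, 3)
top [0.436 0.13  0.01 ]
foot [ 0.488 -0.043  0.01 ]
rest [ 0.5   -0.294  0.03 ]
stone [ 0.663 -0.028  0.06 ]
tag [0.63  0.346 0.008]
tail [0.555 0.394 0.008]
{'vfov': 59.513543087807015, 'cx': 316.20628639295785, 'cy': 241.4139283644837, 'k1': 0.0020191263829294984, 'xyz': array([ 0.25173034, -0.49644627,  0.38464995]), 'orientation': array([ 2.86281044e+00, -6.94464096e-04, -1.24814365e+00])}
```

View pics/r1.png

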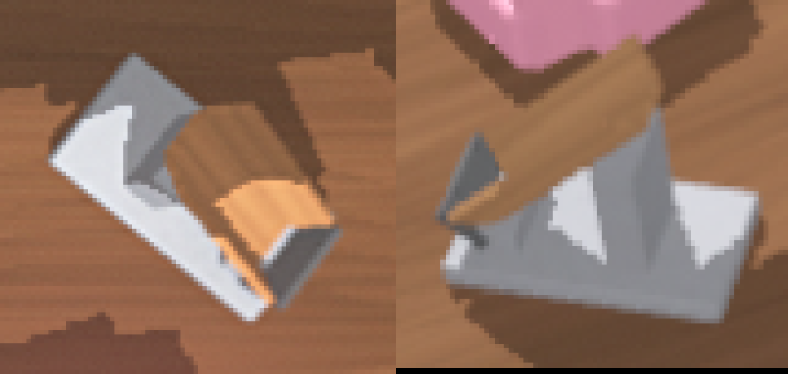

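>>> apply_moves(deltas=[{"tx":0.8,"ty":0.5,"twist":0.24},{"tx":0.8,"ty":0.5,"twist":0.24},{"tx":0.8,"ty":0.5,"twist":0.24},{"tx":0.8,"ty":0.5,"twist":0.24},{"tx":0.8,"ty":0.6,"twist":0.2}])

```text
schema error: expected keys tx, ty, tz, twist
```

>>> apply_moves(deltas=[{"tx":0.8,"ty":0.5},{"tx":0.6,"ty":0.4},{"ty":0.2},{}])

```text
schema error: expected keys tx, ty, tz, twist
```

```bash
python3 - <<'E'
from h import *
import json
o=observe(); c=camera_info('wrist'); im=snapshot('wrist'); cv2.imwrite('pics/w1.png',im)
print(o['time_s'],o['ee_pos'],o['orientation'],c)
for l in ['rest','stake']: print(l,[(np.round(d['rect']).tolist(),round(d['conf'],2)) for d in look_for('wrist',l)][:3])
E
```

```text
0.9 [ 0.17499523 -0.52143748  0.23054744] [3.14142444e+00 1.45492916e-05 3.23781258e-01] {'vfov': 59.513543087807015, 'cx': 316.20628639295785, 'cy': 241.4139283644837, 'k1': 0.0020191263829294984, 'xyz': array([ 0.25173034, -0.49644627,  0.38464995]), 'orientation': array([ 2.86281044e+00, -6.94464096e-04, -1.24814365e+00])}
rest []
stake []
```

View pics/w1.png

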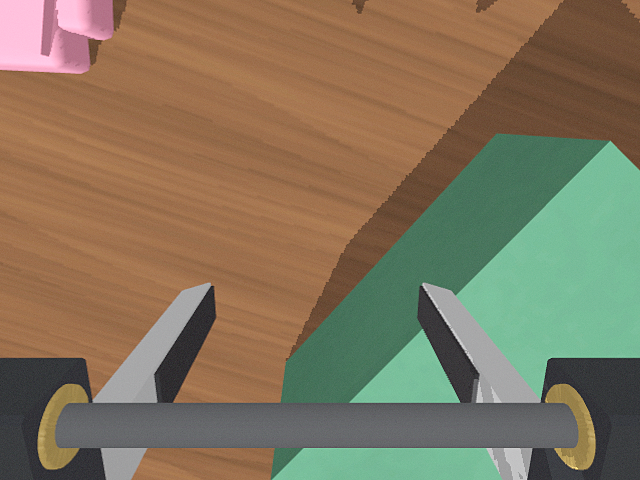

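The wrist view shows the green box, a corner of the pink stone and the gripper in the lower half. The visible ground lies ahead of tool x. Every row needs all four keys.

>>> apply_moves(deltas=[{"tx":0.8,"ty":0.4,"tz":0.2,"twist":0.24},{"tx":0.8,"ty":0.4,"tz":0.2,"twist":0.24},{"tx":0.8,"ty":0.4,"tz":0,"twist":0.24},{"tx":0.8,"ty":0.4,"tz":0,"twist":0.24},{"tx":0.8,"ty":0.4,"tz":0,"twist":0.2}])

```text
time_s: 1.55
ee_pos: [0.3764, -0.4205, 0.2508]
orientation: [3.141, 0.0, 0.908]
force: [0.1, -0.3, 0.4]
grip_width: 1.003
grasp_force: 0.0
```

>>> apply_moves(deltas=[{"tx":0.8,"ty":0.6,"tz":0,"twist":0},{"tx":0.6,"ty":0.5,"tz":0,"twist":0},{"tx":0,"ty":0,"tz":0,"twist":0}])

```text
time_s: 1.85
ee_pos: [0.4484, -0.363, 0.2503]
orientation: [3.142, -0.002, 0.911]
force: [0.1, -0.3, 0.4]
grip_width: 1.003
grasp_force: 0.0
```

```bash
python3 - <<'E'
from h import *
o=observe(); c=camera_info('wrist'); im=snapshot('wrist'); cv2.imwrite('pics/w2.png',im)
import pickle; pickle.dump(c,open('w2.pkl','wb'))
print(o['time_s'],o['ee_pos'],o['orientation'],c['xyz'])
for l in ['rest','stake']: print(l,[(np.round(d['rect']).tolist(),round(d['conf'],2)) for d in look_for('wrist',l)][:3])
E
```

```text
1.85 [ 0.4483591  -0.36301649  0.25029217] [ 3.14154295e+00 -1.98800830e-03  9.10568228e-01] [ 0.49800553 -0.30038599  0.40456568]
rest [([270.0, 23.0, 372.0, 209.0], 0.59)]
stake [([267.0, 27.0, 369.0, 211.0], 0.47)]
```

View pics/w2.png

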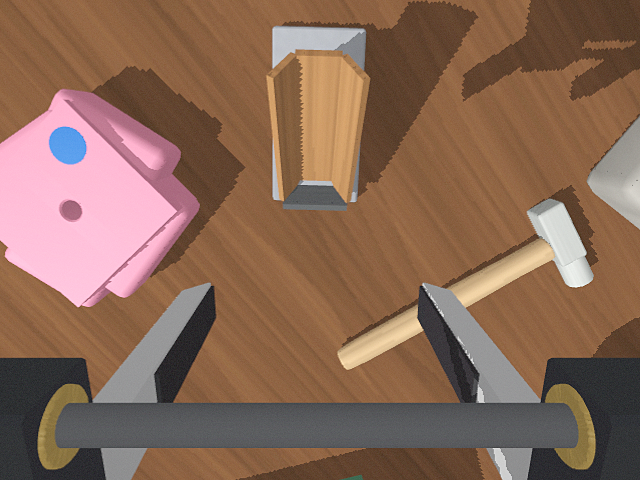

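The wrist view shows the rest aligned with the image. Its base corners are at (273,28), (366,30), (273,200) and (357,201), and the dark stop is at the bottom near (315,198).

```bash
python3 - <<'E'
from h import *
import pickle; c=pickle.load(open('w2.pkl','rb')); f=240/np.tan(np.radians(c['vfov'])/2)
P=[pt(c,f,u,v,.014)[:2] for u,v in [(273,28),(366,30),(273,200),(357,201)]]
TL,TR,BL,BR=P
print(np.round(P,4),np.linalg.norm(TL-TR),np.linalg.norm(TL-BL))
from scipy.optimize import least_squares
ux=np.array([(273,28),(366,30),(273,200),(357,201)],float)
def mod(p):
    x,y,a=p; r=np.array([[np.cos(a),-np.sin(a)],[np.sin(a),np.cos(a)]])
    return np.array([proj(c,f,[*(r@q+[x,y]),.014]) for q in [(.075,.04),(.075,-.04),(-.075,.04),(-.075,-.04)]])
s=least_squares(lambda p:(mod(p)-ux).ravel(),[.5,-.29,.9],loss='soft_l1'); print(s.x,s.fun.round(1))
x,y,a=s.x
d=np.array([np.cos(a),np.sin(a)])
# stop plate near top edge / wood far end
for u,v in [(292,182),(340,182),(283,208),(348,209),(296,51),(340,52),(268,76),(368,76)]:
    # distance along rest x as a function of height
    print((u,v),[(z,((pt(c,f,u,v,z)[:2]-[x,y])@d).round(4)) for z in (.02,.035,.1,.12)],((pt(c,f,u,v,.03)[:2]-[x,y])@[-d[1],d[0]]).round(4))
E
```

```text
[[ 0.5163 -0.2179]
 [ 0.5774 -0.2674]
 [ 0.4228 -0.3313]
 [ 0.4846 -0.3806]] 0.07861944233362032 0.1469545005679149
[ 0.49976776 -0.29995871  0.88354223] [-0.9 -1.5  0.8 -0.8 -0.4  2.   0.4  3.2]
(292, 182) [(0.02, np.float64(-0.0548)), (0.035, np.float64(-0.0528)), (0.1, np.float64(-0.0437)), (0.12, np.float64(-0.041))] 0.0211
(340, 182) [(0.02, np.float64(-0.0537)), (0.035, np.float64(-0.0517)), (0.1, np.float64(-0.0428)), (0.12, np.float64(-0.0401))] -0.0217
(283, 208) [(0.02, np.float64(-0.0793)), (0.035, np.float64(-0.0762)), (0.1, np.float64(-0.0631)), (0.12, np.float64(-0.059))] 0.029
(348, 209) [(0.02, np.float64(-0.0786)), (0.035, np.float64(-0.0756)), (0.1, np.float64(-0.0626)), (0.12, np.float64(-0.0586))] -0.03
(296, 51) [(0.02, np.float64(0.0556)), (0.035, np.float64(0.0534)), (0.1, np.float64(0.0438)), (0.12, np.float64(0.0408))] 0.0189
(340, 52) [(0.02, np.float64(0.0558)), (0.035, np.float64(0.0536)), (0.1, np.float64(0.0439)), (0.12, np.float64(0.0409))] -0.0173
(268, 76) [(0.02, np.float64(0.0353)), (0.035, np.float64(0.0339)), (0.1, np.float64(0.0277)), (0.12, np.float64(0.0258))] 0.042
(368, 76) [(0.02, np.float64(0.0375)), (0.035, np.float64(0.036)), (0.1, np.float64(0.0294)), (0.12, np.float64(0.0274))] -0.0414
```

>>> apply_moves(deltas=[{"tx":0.1,"ty":0.8,"tz":0,"twist":0.24},{"tx":0.1,"ty":0.8,"tz":0,"twist":0.24},{"tx":0.1,"ty":0.8,"tz":0,"twist":0.24},{"tx":0.1,"ty":0.8,"tz":0,"twist":0.24},{"tx":0.1,"ty":0.8,"tz":0,"twist":0.24}])

```text
time_s: 2.5
ee_pos: [0.4691, -0.1666, 0.2507]
orientation: [3.141, 0.001, 1.505]
force: [1.6, 0.2, 0.4]
grip_width: 0.999
grasp_force: 0.0
```

>>> apply_moves(deltas=[{"tx":0.1,"ty":0.8,"tz":0,"twist":0.24},{"tx":0.1,"ty":0.8,"tz":0,"twist":0.24},{"tx":0.1,"ty":0.8,"tz":0,"twist":0.24},{"tx":0,"ty":0,"tz":0,"twist":0}])

```text
time_s: 2.9
ee_pos: [0.4848, -0.044, 0.2509]
orientation: [3.14, -0.001, 1.869]
force: [-0.2, -0.2, 0.7]
grip_width: 1.001
grasp_force: 0.0
```

```bash
cat >> h.py <<'E'
def stake_px(im,roi=None):
    hsv=cv2.cvtColor(im,cv2.COLOR_BGR2HSV)
    red=((hsv[...,0]<6)|(hsv[...,0]>174))&(hsv[...,1]>150)&(hsv[...,2]>110)
    return red
E
python3 - <<'E'
from h import *
o=observe(); c,f=cam('wrist'); im=snapshot('wrist'); cv2.imwrite('pics/w3.png',im)
print(o['time_s'],o['ee_pos'],o['orientation'])
for l in ['stake']: print(l,[(np.round(d['rect']).tolist(),round(d['conf'],2)) for d in look_for('wrist',l)][:3])
n,lab,st,ce=cv2.connectedComponentsWithStats(stake_px(im).astype(np.uint8))
for i in range(1,n):
    if st[i][4]>60: print(st[i],ce[i],pt(c,f,*ce[i],.02))
for P in [(.436,.13,.02),(.488,-.043,.01)]: print(proj(c,f,P))
E
```

```text
2.9 [ 0.48479968 -0.04404102  0.25092788] [ 3.14027671e+00 -9.91401935e-04  1.86860538e+00]
stake [([309.0, 0.0, 335.0, 208.0], 0.65)]
[309   0  25   9 224] [320.94642857   3.98214286] [0.43890396 0.12177523 0.02      ]
[320.52223886  -7.97516626]
[318.98943372 207.61055499]
```

View pics/w3.png

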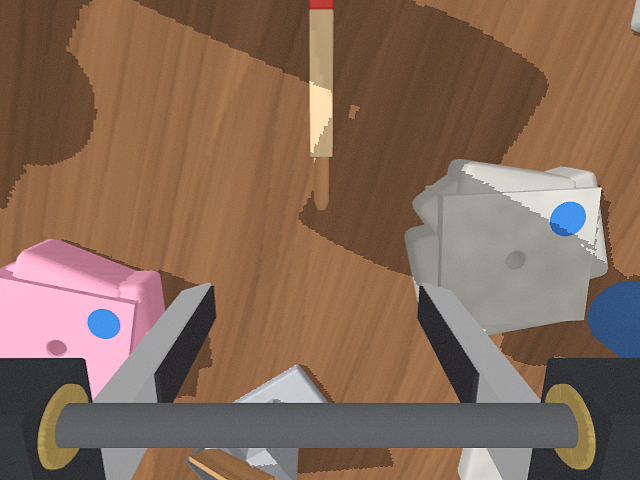

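The stake lies along u≈321, with the red boundary at row 9, the shoulder at row 157 and the foot at row 208. The grey stone's hole is at (516,260).

```bash
python3 - <<'E'
from h import *
c,f=cam('wrist')
b=pt(c,f,321,9,.02);s=pt(c,f,321,157,.02); print(b,s,np.linalg.norm(b-s),np.arctan2(*(b-s)[1::-1]))
print(pt(c,f,321,208,.008),'hole',pt(c,f,516,260,.06), 'tophole', pt(*cam('top'),327,191,.06))
E
```

```text
[0.44085149 0.11467717 0.02      ] [4.75493550e-01 1.50897541e-04 2.00000000e-02] 0.11965090179144938 1.8645280042452594
[ 0.48987479 -0.04692426  0.008     ] hole [ 0.66119342 -0.03244086  0.06      ] tophole [ 0.66276891 -0.02847172  0.06      ]
```

>>> apply_moves(deltas=[{"tx":-0.225,"ty":0.81,"tz":-0.2,"twist":0},{"tx":-0.225,"ty":0.81,"tz":-0.4,"twist":0},{"tx":-0.225,"ty":0.81,"tz":-0.6,"twist":0},{"tx":-0.225,"ty":0.81,"tz":-0.8,"twist":0},{"tx":0,"ty":0,"tz":-0.8,"twist":0}])

```text
time_s: 3.5
ee_pos: [0.4421, 0.1099, 0.1171]
orientation: [3.138, -0.0, 1.864]
force: [1.0, 0.0, -1.3]
grip_width: 1.002
grasp_force: 0.0
```

>>> apply_moves(deltas=[{"tx":0,"ty":0,"tz":-0.8,"twist":0},{"tx":0,"ty":0,"tz":-0.6,"twist":0},{"tx":0,"ty":0,"tz":-0.2,"twist":0},{"tx":0,"ty":0,"tz":0,"twist":0}])

```text
time_s: 3.9
ee_pos: [0.4412, 0.107, 0.0357]
orientation: [-3.138, -0.0, 1.861]
force: [-0.9, 0.0, -0.1]
grip_width: 0.996
grasp_force: 0.0
```

>>> apply_moves(deltas=[{"tx":0,"ty":0.2,"tz":-0.14,"twist":0},{"tx":0,"ty":0,"tz":0,"twist":0}])

```text
time_s: 4.1
ee_pos: [0.443, 0.1192, 0.0311]
orientation: [3.139, -0.0, 1.863]
force: [0.6, 0.0, 0.5]
grip_width: 1.002
grasp_force: 0.0
```

>>> apply_moves(deltas=[{"tx":0,"ty":0,"tz":0,"twist":0},{"tx":0,"ty":0,"tz":0,"twist":0},{"tx":0,"ty":0,"tz":0,"twist":0},{"tx":0,"ty":0,"tz":0,"twist":0},{"tx":0,"ty":0,"tz":0,"twist":0}], hand=0, grip_force=6)

```text
time_s: 4.6
ee_pos: [0.442, 0.1187, 0.0301]
orientation: [3.141, 0.0, 1.864]
force: [0.3, -0.5, -0.7]
grip_width: 0.609
grasp_force: 0.0
```

>>> apply_moves(deltas=[{"tx":0,"ty":0,"tz":0,"twist":0},{"tx":0,"ty":0,"tz":0,"twist":0},{"tx":0,"ty":0,"tz":0,"twist":0},{"tx":0,"ty":0,"tz":0,"twist":0},{"tx":0,"ty":0,"tz":0,"twist":0}])

```text
time_s: 5.1
ee_pos: [0.4418, 0.1187, 0.0299]
orientation: [-3.141, -0.0, 1.864]
force: [0.3, -0.1, 0.2]
grip_width: 0.214
grasp_force: 6.0
```

>>> apply_moves(deltas=[{"tx":0,"ty":0,"tz":0.2,"twist":0},{"tx":0,"ty":0,"tz":0.3,"twist":0},{"tx":0,"ty":0,"tz":0.3,"twist":0},{"tx":0,"ty":0,"tz":0.4,"twist":0},{"tx":0,"ty":0,"tz":0.4,"twist":0}])

```text
time_s: 5.6
ee_pos: [0.4418, 0.1187, 0.1112]
orientation: [3.142, -0.0, 1.864]
force: [0.5, 0.1, -0.5]
grip_width: 0.213
grasp_force: 6.0
```

```bash
python3 - <<'E'
from h import *
o=observe(); s=snapshot('scene'); w=snapshot('wrist')
c,f=cam('scene'); u,v=proj(c,f,[.44,.12,.08]).astype(int); print(u,v,o['force'],o['grasp_force'])
a=cv2.resize(s[v-60:v+60,u-60:u+60],(400,400),interpolation=3); b=cv2.resize(w[100:420,160:480],(400,400))
cv2.imwrite('pics/l1.png',np.hstack([a,b]))
E
```

```text
344 200 [ 0.47871173  0.09751021 -0.54965407] 5.999884866178036
```

View pics/l1.png

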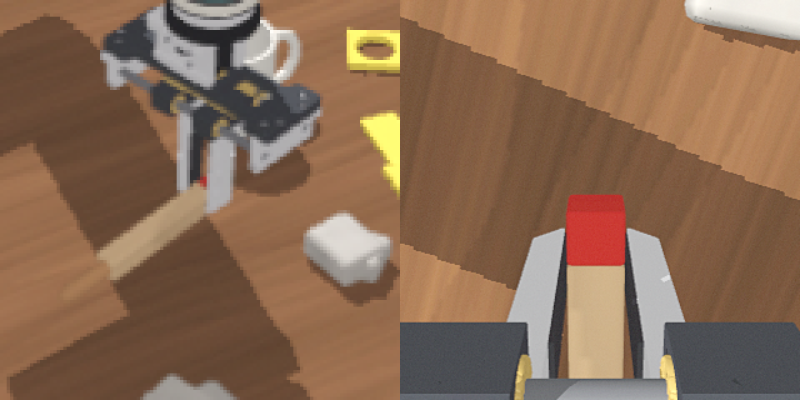

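```bash
cat >> h.py <<'E'
def onplane(n,u,v,o=None):
    """pixel -> (along tool x, z) in the vertical plane through TCP along tool x"""
    o=o or observe(); c,f=cam(n); d=ray(c,f,u,v); C=np.array(c['xyz']); y=o['orientation'][2]
    t=np.array([np.cos(y),np.sin(y),0]); nn=np.array([-np.sin(y),np.cos(y),0]); e=np.array(o['ee_pos'])
    P=C+d*((e-C)@nn)/(d@nn); return (P-e)@t,P[2]
E
python3 - <<'E'
from h import *
for p in [(303.5,228.5),(345.5,194)]: print(np.round(onplane('scene',*p),4))
# wrist: crop px ->*0.8+(160,100)
for p in [(596*1-400,265),(196,197)]:
    print(p,np.round(onplane('wrist',p[0]*.8+160,p[1]*.8+100),4))
E
```

```text
[-0.1644  0.0907]
[0.0002 0.1091]
(196, 265) [0.0365 0.1774]
(196, 197) [0.0503 0.1786]
```

The stake is held nearly level in the grip, with the foot at z≈0.09. I'll raise it and soften the grip so that it can swing down.

>>> apply_moves(deltas=[{"tx":0,"ty":0,"tz":0.6,"twist":0},{"tx":0,"ty":0,"tz":0.6,"twist":0},{"tx":0,"ty":0,"tz":0.6,"twist":0},{"tx":0,"ty":0,"tz":0.6,"twist":0},{"tx":0,"ty":0,"tz":0.2,"twist":0}])

```text
time_s: 6.2
ee_pos: [0.443, 0.1189, 0.2427]
orientation: [3.137, 0.001, 1.864]
force: [-0.1, 0.5, -1.1]
grip_width: 0.209
grasp_force: 6.0
```

>>> apply_moves(deltas=[{"tx":0,"ty":0,"tz":0,"twist":0},{"tx":0,"ty":0,"tz":0,"twist":0},{"tx":0,"ty":0,"tz":0,"twist":0}], grip_force=3)

```text
time_s: 6.5
ee_pos: [0.441, 0.1185, 0.2376]
orientation: [-3.138, -0.001, 1.864]
force: [0.6, 0.2, -0.7]
grip_width: 0.214
grasp_force: 3.0
```

```bash
cat >> h.py <<'E'
def look(name,P=None):
    o=observe(); s=snapshot('scene'); w=snapshot('wrist'); c,f=cam('scene')
    u,v=proj(c,f,o['ee_pos']-np.array([0,0,.06]) if P is None else P).astype(int); u0,v0=max(u-60,0),max(v-60,0)
    a=cv2.resize(s[v0:v0+120,u0:u0+120],(400,400),interpolation=3); b=cv2.resize(w[100:420,160:480],(400,400))
    cv2.imwrite(f'pics/{name}.png',np.hstack([a,b])); print('scene origin',u0,v0,'scale .3',o['time_s'],o['ee_pos'],o['force'])
E
python3 -c "
from h import *
look('l2')
w=snapshot('wrist'); m=stake_px(w); ys,xs=np.nonzero(m); print(ys.min(),ys.max(),xs.min(),xs.max(),m.sum())
w=cv2.imread('pics/l1.png')[:,400:]; m=stake_px(w); ys,xs=np.nonzero(m); print(ys.min()*.8+100,ys.max()*.8+100,m.sum()*.64)"
```

```text
scene origin 285 113 scale .3 6.5 [0.44097638 0.11851595 0.23758744] [ 0.57412741  0.17500713 -0.70792799]
267 318 291 341 2531
255.20000000000002 312.0 2649.6
```

```bash
cat >> h.py <<'E'
from scipy.optimize import least_squares
def rows(c,f,e,yaw,th,g,h=.020):
    """rows of projected red part: axis tilted th (top up), pivot on axis g from top end, h below TCP"""
    t=np.array([np.cos(yaw),np.sin(yaw),0]); k=np.array([0,0,1.]); a=np.cos(th)*t+np.sin(th)*k; n=-np.sin(th)*t+np.cos(th)*k
    p=np.array(e)-h*k; y=np.cross(k,t)
    pts=[p+a*(g+s)+n*q+y*r for s in (0,-.02) for q in (.01,-.01) for r in (.01,-.01)]
    # visible: end face, +n face
    V=[proj(c,f,P) for P in pts]; vis=V[:4]+V[4:6]
    v=[q[1] for q in vis]; return min(v),max(v)
def theta(w,g=None,h=.020):
    o=observe(); c,f=cam('wrist'); m=stake_px(w).astype(np.uint8); ys,xs=np.nonzero(m[:, 240:400]); r=(ys.min(),ys.max())
    best=[]
    for th in np.radians(np.arange(-10,100,2.)):
        for gg in ([g] if g else np.arange(.004,.03,.001)):
            q=rows(c,f,o['ee_pos'],o['orientation'][2],th,gg,h); best.append((np.hypot(q[0]-r[0],q[1]-r[1]),np.degrees(th),gg))
    best.sort(); return r,xs.min()+240,xs.max()+240,best[:4]
E
python3 - <<'E'
from h import *
w=snapshot('wrist'); cv2.imwrite('pics/w4.png',w)
for h in (.016,.02,.024):
  print(h,theta(w,None,h))
hsv=cv2.cvtColor(w,cv2.COLOR_BGR2HSV); print(hsv[262:330:3,316].tolist())
E
```

```text
0.016 ((np.int64(267), np.int64(318)), np.int64(291), np.int64(341), [(np.float64(2.8589765296588374), np.float64(-10.0), np.float64(0.018000000000000002)), (np.float64(3.6606817920226624), np.float64(-10.0), np.float64(0.017)), (np.float64(3.683687068633539), np.float64(-8.0), np.float64(0.018000000000000002)), (np.float64(4.462047300594792), np.float64(-8.0), np.float64(0.017))])
0.02 ((np.int64(267), np.int64(318)), np.int64(291), np.int64(341), [(np.float64(1.9790488620026487), np.float64(-10.0), np.float64(0.016)), (np.float64(2.8416683777307328), np.float64(-8.0), np.float64(0.016)), (np.float64(3.2967831809455546), np.float64(-10.0), np.float64(0.017)), (np.float64(3.661948115841396), np.float64(-6.000000000000001), np.float64(0.016))])
0.024 ((np.int64(267), np.int64(318)), np.int64(291), np.int64(341), [(np.float64(1.8603773182962844), np.float64(-10.0), np.float64(0.015)), (np.float64(1.9360501762685014), np.float64(-10.0), np.float64(0.014)), (np.float64(2.384772865823889), np.float64(-8.0), np.float64(0.015)), (np.float64(2.566706371317394), np.float64(-8.0), np.float64(0.014))])
[[13, 117, 113], [13, 125, 116], [1, 196, 251], [1, 182, 255], [1, 184, 255], [0, 176, 255], [1, 184, 255], [1, 179, 255], [1, 179, 255], [2, 180, 255], [2, 179, 255], [2, 177, 255], [1, 177, 255], [1, 173, 255], [1, 178, 255], [2, 179, 255], [2, 178, 255], [2, 175, 255], [2, 197, 241], [24, 77, 172], [16, 91, 188], [15, 108, 142], [13, 137, 115]]
```

View pics/l2.png

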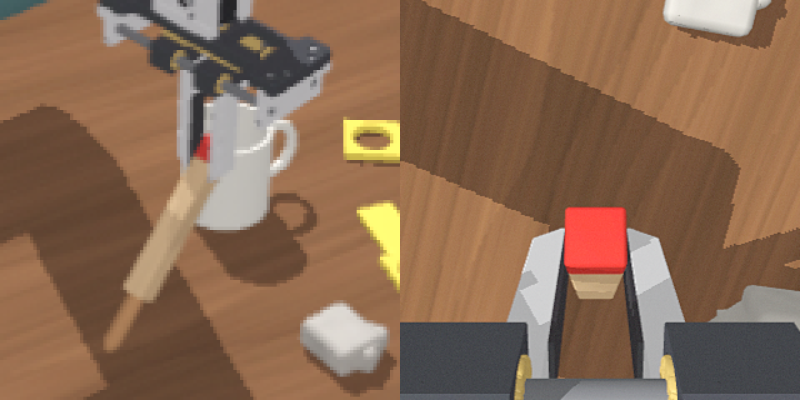

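The stake has swung down. Its foot shows at scene crop (108,348) and its red end at (205,148).

```bash
python3 - <<'E'
from h import *
a=np.array(onplane('scene',317.4,217.4)); b=np.array(onplane('scene',205*.3+285,148*.3+113)); print(a,b,np.linalg.norm(a-b))
e=observe()['ee_pos'];p=np.array([0,e[2]-.02]); print(np.linalg.norm(a-p),np.degrees(np.arctan2(*(p-a)[::-1])))
E
```

```text
[-0.10923966  0.09169147] [-1.25812000e-04  2.33197237e-01] 0.17868887471776612
0.16758818345050486 49.31998763228578
```

>>> apply_moves(deltas=[{"tx":0,"ty":0,"tz":0.2,"twist":0},{"tx":0.2,"ty":-0.5,"tz":0.3,"twist":-0.18},{"tx":0.2,"ty":-0.74,"tz":0.4,"twist":-0.2},{"tx":0.2,"ty":-0.74,"tz":0.1,"twist":-0.2},{"tx":0.2,"ty":-0.74,"tz":0,"twist":-0.2}], grip_force=12)

```text
time_s: 7.2
ee_pos: [0.4829, -0.0187, 0.2926]
orientation: [3.137, 0.0, 1.47]
force: [0.8, 0.1, -0.4]
grip_width: 0.213
grasp_force: 12.0
```

>>> apply_moves(deltas=[{"tx":0.2,"ty":-0.74,"tz":0,"twist":-0.2},{"tx":0.2,"ty":-0.74,"tz":0,"twist":-0.2},{"tx":0.2,"ty":-0.74,"tz":0,"twist":-0.2},{"tx":0.2,"ty":-0.74,"tz":0,"twist":-0.2},{"tx":0.2,"ty":-0.74,"tz":0,"twist":-0.2}])

```text
time_s: 7.7
ee_pos: [0.5321, -0.2038, 0.2908]
orientation: [3.141, -0.0, 0.969]
force: [-0.3, 1.7, -0.1]
grip_width: 0.217
grasp_force: 12.0
```

>>> apply_moves(deltas=[{"tx":0.2,"ty":-0.74,"tz":0,"twist":-0.2},{"tx":0,"ty":-0.2,"tz":0,"twist":-0.18},{"tx":0,"ty":0,"tz":0,"twist":0},{"tx":0,"ty":0,"tz":0,"twist":0}])

```text
time_s: 8.1
ee_pos: [0.5419, -0.2492, 0.2904]
orientation: [3.141, -0.0, 0.785]
force: [-0.4, 0.4, -0.9]
grip_width: 0.213
grasp_force: 12.0
```

>>> apply_moves(deltas=[{"tx":0,"ty":0,"tz":0,"twist":0.2},{"tx":-0.04,"ty":-0.04,"tz":0,"twist":0},{"tx":0,"ty":0,"tz":0,"twist":0}])

```text
time_s: 8.4
ee_pos: [0.5398, -0.2505, 0.2907]
orientation: [3.141, -0.0, 0.884]
force: [0.6, 0.5, -0.5]
grip_width: 0.212
grasp_force: 12.0
```

```bash
python3 - <<'E'
from h import *
o=observe(); print(o['ee_pos'],o['orientation'])
s=snapshot('scene'); cv2.imwrite('pics/s5.png',s); w=snapshot('wrist'); cv2.imwrite('pics/w5.png',w)
for d in look_for('scene','stake')[:3]: print(d)
# tilt hypotheses -> predicted foot pixel & rect
c,f=cam('scene'); e=o['ee_pos']; y=o['orientation'][2]; t=np.array([np.cos(y),np.sin(y),0])
for th in (40,45,50,55,60,70):
    r=np.radians(th); a=t*np.cos(r)+np.array([0,0,np.sin(r)]); p=e-[0,0,.02]
    print(th,proj(c,f,p-a*.173).round(),proj(c,f,p+a*.017).round())
m=stake_px(w); ys,xs=np.nonzero(m[:,240:400]); print(ys.min(),ys.max())
m=stake_px(s); n,l,st,ce=cv2.connectedComponentsWithStats(m.astype(np.uint8)); print([(x.tolist(),y.round(1).tolist()) for x,y in zip(st[1:],ce[1:]) if x[4]>5])
a=cv2.resize(s[110:310,170:330],(640,800),interpolation=3)[:600]; b=cv2.resize(w[230:480,160:480],None,fx=.5,fy=.5); a[:b.shape[0],-b.shape[1]:]=b; cv2.imwrite('pics/v5.png',a)
E
```

```text
[ 0.53980257 -0.25054015  0.29073387] [ 3.14056314e+00 -1.24384293e-04  8.83704413e-01]
{'rect': [222.3, 204.4, 237.3, 267.9], 'conf': 0.88}
40 [180. 243.] [233. 213.]
45 [185. 247.] [233. 212.]
50 [190. 251.] [232. 212.]
55 [195. 254.] [232. 212.]
60 [201. 257.] [231. 211.]
70 [212. 262.] [230. 211.]
268 324
[([230, 207, 8, 13, 75], [233.7, 212.5])]
```

```bash
cat >> h.py <<'E'
def prect(th,g=.017,h=.02,o=None):
    o=o or observe(); c,f=cam('scene'); e=np.array(o['ee_pos']); y=o['orientation'][2]; r=np.radians(th)
    t=np.array([np.cos(y),np.sin(y),0]); k=np.array([0,0,1.]); a=t*np.cos(r)+k*np.sin(r); n=np.cross(a,np.cross(k,t)); b=np.cross(k,t); p=e-k*h
    Q=[proj(c,f,p+a*(g-s)+n*i*q+b*j*q) for s,q in ((0,.01),(.14,.01),(.14,.006),(.19,.004)) for i in(-1,1) for j in (-1,1)]
    Q=np.array(Q); return np.r_[Q.min(0),Q.max(0)].round(1)
E
python3 - <<'E'
from h import *
for th in (70,75,80,85,90,95,100): print(th,prect(th))
print(look_for('scene','stake')[:2],look_for('scene','rest')[:1])
s=cv2.imread('pics/s5.png'); hsv=cv2.cvtColor(s,cv2.COLOR_BGR2HSV)
for v in range(222,272,4): print(v,[tuple(int(k) for k in hsv[v,u]) for u in range(218,240,2)])
E
```

```text
70 [210.2 206.3 235.4 263.7]
75 [215.5 206.3 234.9 265.7]
80 [219.8 206.4 234.3 267.3]
85 [222.2 206.6 234.8 268.6]
90 [221.5 206.8 239.1 269.5]
95 [221. 207. 244. 270.]
100 [220.4 207.2 249.8 270.2]
[{'rect': [222.3, 204.4, 237.3, 267.9], 'conf': 0.88}] [{'rect': [189.1, 248.9, 250.5, 306.0], 'conf': 0.66}]
222 [(163, 42, 255), (163, 42, 255), (160, 49, 255), (107, 113, 255), (108, 98, 243), (15, 61, 180), (15, 36, 172), (16, 87, 178), (16, 87, 172), (16, 92, 153), (170, 68, 255)]
226 [(162, 41, 255), (163, 42, 255), (163, 41, 255), (163, 41, 255), (170, 55, 255), (16, 88, 176), (17, 87, 175), (16, 88, 176), (16, 89, 170), (12, 84, 160), (170, 86, 204)]
230 [(166, 50, 255), (170, 77, 228), (170, 87, 200), (170, 88, 201), (177, 74, 194), (16, 86, 174), (16, 88, 174), (17, 88, 174), (16, 89, 166), (12, 83, 159), (169, 88, 196)]
234 [(170, 83, 215), (169, 69, 253), (164, 44, 255), (167, 57, 255), (175, 62, 233), (17, 88, 173), (16, 88, 173), (16, 87, 172), (16, 92, 164), (5, 77, 169), (170, 87, 196)]
238 [(167, 52, 255), (169, 75, 244), (170, 84, 216), (170, 88, 201), (3, 72, 185), (16
[... 805 characters left out ...]
63), (14, 123, 160), (14, 127, 159), (14, 124, 168), (15, 120, 209), (14, 126, 162), (14, 123, 160), (13, 126, 146), (13, 127, 139), (13, 127, 155), (12, 126, 156)]
262 [(14, 123, 189), (15, 115, 219), (15, 115, 219), (15, 116, 217), (14, 113, 180), (13, 125, 159), (13, 123, 158), (14, 124, 144), (13, 127, 151), (13, 128, 147), (12, 128, 149)]
266 [(14, 123, 153), (14, 124, 167), (14, 123, 170), (13, 113, 151), (5, 26, 170), (9, 38, 135), (13, 125, 155), (13, 125, 149), (13, 126, 148), (13, 127, 145), (12, 125, 145)]
270 [(13, 114, 145), (4, 13, 138), (116, 12, 146), (120, 11, 145), (120, 12, 132), (120, 10, 131), (10, 75, 140), (13, 127, 150), (12, 125, 153), (13, 126, 154), (13, 127, 155)]
```

The stake now hangs nearly vertical, at about 86°. I'll put the foot near the stop and then lay the stake over.

>>> apply_moves(deltas=[{"tx":0,"ty":0,"tz":0.6,"twist":0},{"tx":0,"ty":0,"tz":0.6,"twist":0},{"tx":-0.4,"ty":-0.48,"tz":0,"twist":0},{"tx":-0.4,"ty":-0.48,"tz":0,"twist":0},{"tx":-0.4,"ty":-0.48,"tz":0,"twist":0}])

```text
time_s: 9.15
ee_pos: [0.4794, -0.3239, 0.3504]
orientation: [3.141, 0.0, 0.884]
force: [0.2, 0.3, -0.3]
grip_width: 0.211
grasp_force: 12.0
```

>>> apply_moves(deltas=[{"tx":0,"ty":0,"tz":-0.5,"twist":0},{"tx":0,"ty":0,"tz":-0.6,"twist":0},{"tx":0,"ty":0,"tz":-0.6,"twist":0},{"tx":0,"ty":0,"tz":-0.3,"twist":0},{"tx":0,"ty":0,"tz":0,"twist":0}])

```text
time_s: 9.65
ee_pos: [0.4789, -0.3225, 0.247]
orientation: [-3.136, 0.0, 0.884]
force: [-0.8, -0.1, -0.0]
grip_width: 0.208
grasp_force: 12.0
```

```bash
python3 - <<'E'
from h import *
o=observe(); e=o['ee_pos']; d=np.array([np.cos(.884),np.sin(.884)]); q=e[:2]-[.4998,-.29996]
print('rest x,y',q@d,q@[-d[1],d[0]],e[2],o['force'])
snapshot('scene'); print(look_for('scene','stake')[:2])
for th in (75,80,85,90,95,100): print(th,prect(th))
E
```

```text
rest x,y -0.030682854115815984 0.0018050764285384262 0.2470345846763663 [-0.78246519 -0.0900936  -0.01623983]
[{'rect': [190.5, 217.2, 198.9, 273.7], 'conf': 0.56}]
75 [180.7 214.3 197.  271.2]
80 [184.9 214.4 196.4 272.7]
85 [184.3 214.6 199.7 274. ]
90 [183.8 214.7 203.8 274.9]
95 [183.2 215.  209.3 275.4]
100 [182.7 215.1 214.9 275.6]
```

>>> apply_moves(deltas=[{"tx":0,"ty":0,"tz":-0.12,"twist":0},{"tx":0,"ty":0,"tz":-0.12,"twist":0},{"tx":0,"ty":0,"tz":-0.12,"twist":0},{"tx":0,"ty":0,"tz":0,"twist":0}], grip_force=6)

```text
time_s: 10.15
ee_pos: [0.4796, -0.323, 0.2309]
orientation: [-3.14, -0.0, 0.884]
force: [0.4, 0.2, -0.6]
grip_width: 0.211
grasp_force: 6.0
```

>>> apply_moves(deltas=[{"tx":0,"ty":0,"tz":-0.1,"twist":0},{"tx":0,"ty":0,"tz":0,"twist":0}])

```text
time_s: 10.35
ee_pos: [0.4797, -0.3233, 0.2264]
orientation: [-3.141, 0.0, 0.884]
force: [-0.1, -0.6, -0.2]
grip_width: 0.212
grasp_force: 6.0
```

>>> apply_moves(deltas=[{"tx":0,"ty":0,"tz":-0.1,"twist":0},{"tx":0,"ty":0,"tz":0,"twist":0}])

```text
time_s: 10.55
ee_pos: [0.4797, -0.3233, 0.2214]
orientation: [-3.141, 0.0, 0.884]
force: [-0.1, -0.5, -0.0]
grip_width: 0.213
grasp_force: 6.0
```

>>> apply_moves(deltas=[{"tx":0,"ty":0,"tz":-0.1,"twist":0},{"tx":0,"ty":0,"tz":0,"twist":0}])

```text
time_s: 10.75
ee_pos: [0.4802, -0.3233, 0.2172]
orientation: [3.141, -0.0, 0.884]
force: [0.2, 0.3, 0.4]
grip_width: 0.205
grasp_force: 6.0
```

>>> apply_moves(deltas=[{"tx":0,"ty":0,"tz":-0.08,"twist":0},{"tx":0,"ty":0,"tz":0,"twist":0}])

```text
time_s: 10.95
ee_pos: [0.4807, -0.3232, 0.2147]
orientation: [3.139, -0.001, 0.884]
force: [0.0, 1.5, 5.5]
grip_width: 0.212
grasp_force: 6.0
```

>>> apply_moves(deltas=[{"tx":0,"ty":0,"tz":-0.06,"twist":0},{"tx":0,"ty":0,"tz":0,"twist":0}])

```text
time_s: 11.15
ee_pos: [0.4808, -0.3232, 0.2123]
orientation: [3.138, -0.001, 0.884]
force: [0.7, 1.6, 7.3]
grip_width: 0.213
grasp_force: 6.0
```

```bash
python3 - <<'E'
from h import *
o=observe(); print(o['ee_pos'],o['force'])
snapshot('scene'); print(look_for('scene','stake')[:2])
for th in (65,75,80,85,90,95): print(th,prect(th))
look('l3')
E
```

```text
[ 0.48084356 -0.32321043  0.2123376 ] [0.70075871 1.59058623 7.26939439]
[{'rect': [188.9, 228.0, 201.6, 277.4], 'conf': 0.56}, {'rect': [434.6, 169.9, 486.7, 211.8], 'conf': 0.33}]
65 [173.9 226.6 200.7 277.3]
75 [183.6 226.7 199.7 281.3]
80 [187.7 226.7 199.1 282.8]
85 [187.3 226.9 202.1 284.1]
90 [186.8 227.  206.2 285. ]
95 [186.2 227.2 211.5 285.5]
scene origin 136 187 scale .3 11.25 [ 0.48080505 -0.32322292  0.21228745] [1.12890034 2.00509551 6.63496286]
```

The foot touches the trough floor with the TCP at about 0.216. I'll soften the grip and swing the top over in an arc about the foot.

>>> apply_moves(deltas=[{"tx":0,"ty":0,"tz":0.06,"twist":0},{"tx":0.21,"ty":0.255,"tz":-0.05,"twist":0},{"tx":0.21,"ty":0.255,"tz":-0.06,"twist":0},{"tx":0.178,"ty":0.216,"tz":-0.1,"twist":0},{"tx":0.178,"ty":0.216,"tz":-0.1,"twist":0}], grip_force=3)

```text
time_s: 11.85
ee_pos: [0.5195, -0.2745, 0.1962]
orientation: [-3.14, 0.0, 0.885]
force: [0.8, -0.2, 0.0]
grip_width: 0.214
grasp_force: 3.0
```

```bash
cat > st.py <<'E'
from h import *
o=observe(); e=o['ee_pos']; d=np.array([np.cos(.884),np.sin(.884)]); q=e[:2]-[.4998,-.29996]
print('rest x,y',q@d,q@[-d[1],d[0]],e[2],o['force'])
snapshot('scene'); print(look_for('scene','stake')[:2])
for th in (40,45,50,55,65,75,85): print(th,prect(th))
E
python3 st.py
```

```text
rest x,y 0.03212269638753222 0.0009017869635648545 0.19623925464248482 [ 0.84923546 -0.24386884  0.03674269]
[{'rect': [192.6, 235.6, 230.7, 277.0], 'conf': 0.89}]
40 [173.5 235.5 229.2 270. ]
45 [178.1 235.2 229.  273.4]
50 [182.8 235.  228.7 276.6]
55 [187.9 234.9 228.4 279.5]
65 [198.4 234.7 227.6 284.6]
75 [208.8 234.7 226.5 288.5]
85 [214.5 234.9 227.1 291.2]
```

>>> apply_moves(deltas=[{"tx":0.165,"ty":0.2,"tz":-0.15,"twist":0},{"tx":0.165,"ty":0.2,"tz":-0.15,"twist":0},{"tx":0.1,"ty":0.12,"tz":-0.12,"twist":0},{"tx":0.1,"ty":0.12,"tz":-0.12,"twist":0},{"tx":0,"ty":0,"tz":0,"twist":0}])

```text
time_s: 12.45
ee_pos: [0.5454, -0.2431, 0.1691]
orientation: [-3.14, -0.0, 0.885]
force: [-0.5, 0.3, -0.6]
grip_width: 0.211
grasp_force: 3.0
```

```bash
python3 st.py
```

```text
rest x,y 0.07286351506322847 0.0008354200072909976 0.1690708281268957 [-0.4974062  0.31234   -0.6371122]
[{'rect': [180.7, 250.3, 250.6, 267.5], 'conf': 0.75}]
40 [189.8 245.5 246.2 278.9]
45 [194.2 245.3 246.  282.2]
50 [198.9 245.1 245.7 285.3]
55 [203.8 244.9 245.4 288.2]
65 [214.2 244.7 244.6 293.2]
75 [224.9 244.7 243.6 297.2]
85 [231.8 244.9 243.  299.9]
```

```bash
python3 -c "
from h import *
look('l4',[.5,-.3,.1])"
```

```text
scene origin 150 203 scale .3 12.55 [ 0.54513501 -0.2440849   0.1701551 ] [-0.17780533  0.07736674 -0.45923518]
```

View pics/l4.png

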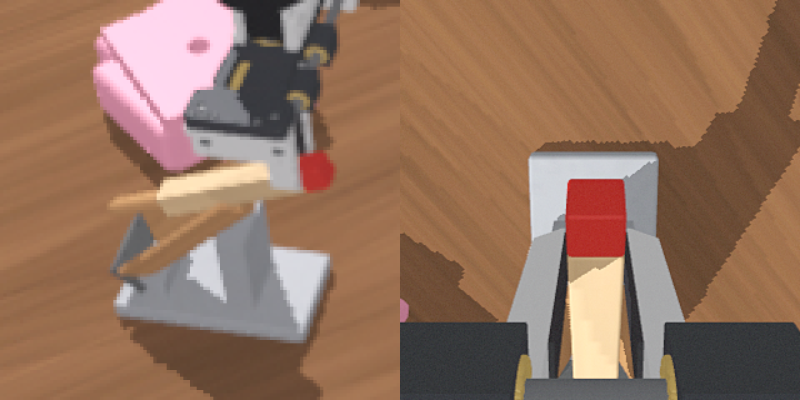

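The stake tilted the wrong way. It is lying over the high edge at about 20°, with the foot above the stop at crop (110,205). I'll raise the grip so that the foot swings back down into the trough.

>>> apply_moves(deltas=[{"tx":0.06,"ty":0.08,"tz":0.3,"twist":0},{"tx":0.06,"ty":0.08,"tz":0.3,"twist":0},{"tx":0,"ty":0,"tz":0.2,"twist":0},{"tx":0,"ty":0,"tz":0,"twist":0},{"tx":0,"ty":0,"tz":0,"twist":0}], grip_force=3)

```text
time_s: 13.15
ee_pos: [0.5515, -0.2364, 0.2114]
orientation: [3.14, -0.0, 0.884]
force: [-0.4, 0.5, -0.6]
grip_width: 0.212
grasp_force: 3.0
```

```bash
python3 st.py
```

```text
rest x,y 0.08193732158548309 0.0003837308010308585 0.2113679076553802 [-0.43515882  0.50691823 -0.57114378]
[{'rect': [196.9, 236.3, 252.5, 273.2], 'conf': 0.56}]
40 [191.1 233.8 248.8 268.8]
45 [195.6 233.6 248.6 272.3]
50 [200.3 233.4 248.3 275.5]
55 [205.3 233.2 248.  278.5]
65 [216.  233.1 247.2 283.6]
75 [226.9 233.1 246.1 287.7]
85 [234.1 233.3 245.3 290.4]
```

>>> apply_moves(deltas=[{"tx":0,"ty":0,"tz":0,"twist":0}], grip_force=12)

```text
time_s: 13.35
ee_pos: [0.5508, -0.2361, 0.2096]
orientation: [-3.14, 0.0, 0.884]
force: [-0.3, 0.8, 0.4]
grip_width: 0.214
grasp_force: 12.0
```

```bash
python3 st.py
```

```text
rest x,y 0.0816961139630728 0.0010379439342960428 0.2095771079663804 [-0.30013003  0.8416878   0.43899687]
[{'rect': [197.8, 236.3, 251.5, 273.8], 'conf': 0.75}, {'rect': [187.3, 249.2, 247.2, 304.7], 'conf': 0.3}]
40 [191.1 233.9 248.8 268.8]
45 [195.6 233.7 248.6 272.3]
50 [200.4 233.5 248.3 275.5]
55 [205.4 233.3 248.  278.5]
65 [216.  233.1 247.2 283.7]
75 [226.9 233.1 246.2 287.7]
85 [234.1 233.3 245.3 290.5]
```

>>> apply_moves(deltas=[{"tx":-0.05,"ty":-0.06,"tz":-0.1,"twist":0},{"tx":-0.05,"ty":-0.06,"tz":-0.1,"twist":0},{"tx":0,"ty":0,"tz":-0.06,"twist":0},{"tx":0,"ty":0,"tz":0,"twist":0}])

```text
time_s: 13.85
ee_pos: [0.5455, -0.2426, 0.1966]
orientation: [-3.14, 0.001, 0.883]
force: [-1.6, -0.9, 0.3]
grip_width: 0.211
grasp_force: 12.0
```

>>> apply_moves(deltas=[{"tx":0,"ty":0,"tz":-0.06,"twist":0},{"tx":0,"ty":0,"tz":0,"twist":0}])

```text
time_s: 14.05
ee_pos: [0.5462, -0.2425, 0.1945]
orientation: [3.141, 0.0, 0.884]
force: [-0.6, -2.0, -0.6]
grip_width: 0.211
grasp_force: 12.0
```

>>> apply_moves(deltas=[{"tx":0,"ty":0,"tz":-0.06,"twist":0},{"tx":0,"ty":0,"tz":0,"twist":0}])

```text
time_s: 14.25
ee_pos: [0.5464, -0.2423, 0.1914]
orientation: [3.141, 0.0, 0.884]
force: [-0.5, -0.8, 1.9]
grip_width: 0.208
grasp_force: 12.0
```

>>> apply_moves(deltas=[{"tx":0,"ty":0,"tz":-0.04,"twist":0},{"tx":0,"ty":0,"tz":0,"twist":0}], grip_force=6)

```text
time_s: 14.45
ee_pos: [0.5462, -0.242, 0.1891]
orientation: [-3.141, -0.0, 0.884]
force: [-0.6, -0.7, 1.4]
grip_width: 0.212
grasp_force: 6.0
```

```bash
python3 st.py
```

```text
rest x,y 0.07422540573836366 0.0008308070496283806 0.18909470278769935 [-0.59061503 -0.70230844  1.3583006 ]
[{'rect': [191.3, 244.9, 245.6, 273.8], 'conf': 0.9}, {'rect': [415.3, 253.8, 452.1, 285.6], 'conf': 0.58}]
40 [189.5 239.8 246.4 273.9]
45 [194.  239.6 246.2 277.3]
50 [198.7 239.4 245.9 280.5]
55 [203.7 239.2 245.6 283.4]
65 [214.2 239.  244.8 288.5]
75 [224.9 239.  243.8 292.5]
85 [231.9 239.2 243.1 295.2]
```

>>> apply_moves(deltas=[{"tx":0,"ty":0,"tz":0,"twist":0},{"tx":0,"ty":0,"tz":0,"twist":0},{"tx":0,"ty":0,"tz":0,"twist":0},{"tx":0,"ty":0,"tz":0,"twist":0},{"tx":0,"ty":0,"tz":0,"twist":0}], hand=0.5)

```text
time_s: 15.05
ee_pos: [0.5462, -0.2422, 0.1895]
orientation: [3.142, -0.0, 0.884]
force: [-0.7, 0.0, 1.3]
grip_width: 0.499
grasp_force: 0.0
```

>>> apply_moves(deltas=[{"tx":0,"ty":0,"tz":0,"twist":0},{"tx":0,"ty":0,"tz":0,"twist":0},{"tx":0,"ty":0,"tz":0,"twist":0},{"tx":0,"ty":0,"tz":0,"twist":0},{"tx":0,"ty":0,"tz":0,"twist":0}])

```text
time_s: 15.55
ee_pos: [0.5462, -0.2422, 0.1895]
orientation: [3.142, 0.0, 0.884]
force: [0.0, 0.4, 0.1]
grip_width: 0.498
grasp_force: 0.0
```

```bash
python3 st.py; python3 - <<'E'
from h import *
w=snapshot('wrist'); cv2.imwrite('pics/w6.png',w); m=stake_px(w).astype(np.uint8); ys,xs=np.nonzero(m[:,240:400]); print(ys.min(),ys.max(),xs.min()+240,xs.max()+240)
s=snapshot('scene'); m=stake_px(s); n,l,st,ce=cv2.connectedComponentsWithStats(m.astype(np.uint8)); print([(x.tolist(),y.round(1).tolist(),np.round(onplane('scene',*y),4)) for x,y in zip(st[1:],ce[1:]) if x[4]>5])
# wrist red edges predicted for stake leaning at 45 deg
c,f=cam('wrist');o=observe();y=o['orientation'][2];t=np.array([np.cos(y),np.sin(y),0]);k=np.array([0,0,1.])
a=(t+k)/2**.5;n=(k-t)/2**.5; d=np.array([np.cos(.884),np.sin(.884),0])
for k0 in (.083,.088,.093,.098):
  for sl in (0,.01,.02):
    # foot centre at rest (-.055+sl*.7, ..)
    F=np.array([.4998,-.29996,0])+d*(-.055+sl*.7071)+k*(-.055+sl*.7071+k0)
    T=F+a*.19
    print(k0,sl,(proj(c,f,T-n*.01)[1]).round(),(proj(c,f,T+n*.01)[1]).round(),(proj(c,f,T+n*.01-a*.02)[1]).round())
E
```

```text
rest x,y 0.07407138111877987 0.0007283520892312143 0.18946971689482658 [0.02392497 0.40983309 0.11959667]
[{'rect': [188.9, 252.1, 228.1, 276.8], 'conf': 0.64}]
40 [189.4 239.7 246.4 273.9]
45 [193.9 239.5 246.2 277.3]
50 [198.6 239.3 245.9 280.4]
55 [203.6 239.1 245.6 283.4]
65 [214.1 239.  244.7 288.5]
75 [224.9 239.  243.7 292.4]
85 [231.8 239.2 243.1 295.2]
287 338 294 337
[([238, 246, 4, 8, 21], [239.5, 249.1], array([0.005 , 0.1665]))]
0.083 0 270.0 310.0 323.0
0.083 0.01 260.0 302.0 317.0
0.083 0.02 250.0 293.0 310.0
0.088 0 273.0 315.0 328.0
0.088 0.01 264.0 307.0 322.0
0.088 0.02 253.0 298.0 315.0
0.093 0 277.0 320.0 333.0
0.093 0.01 268.0 312.0 327.0
0.093 0.02 257.0 303.0 320.0
0.098 0 281.0 325.0 339.0
0.098 0.01 272.0 317.0 332.0
0.098 0.02 261.0 309.0 325.0
```

```bash
python3 - <<'E'
from h import *
w=cv2.imread('pics/w6.png'); hsv=cv2.cvtColor(w,cv2.COLOR_BGR2HSV)
m=((hsv[...,0]<6)|(hsv[...,0]>174))&(hsv[...,1]>120)
for v in range(240,400,5):
    xs=np.nonzero(m[v,240:400])[0]; print(v,(xs.min()+240,xs.max()+240) if len(xs) else None, hsv[v,316].tolist())
E
```

```text
240 None [110, 10, 220]
245 None [107, 8, 215]
250 None [103, 8, 217]
255 None [125, 10, 156]
260 None [113, 13, 155]
265 None [111, 11, 157]
270 None [109, 13, 155]
275 None [105, 11, 134]
280 None [101, 15, 136]
285 None [103, 34, 144]
290 (np.int64(295), np.int64(336)) [1, 194, 209]
295 (np.int64(294), np.int64(336)) [1, 193, 209]
300 (np.int64(294), np.int64(337)) [1, 196, 209]
305 (np.int64(294), np.int64(337)) [1, 203, 207]
310 (np.int64(294), np.int64(337)) [1, 200, 207]
315 (np.int64(294), np.int64(337)) [1, 192, 211]
320 (np.int64(294), np.int64(337)) [1, 200, 209]
325 (np.int64(294), np.int64(337)) [1, 190, 237]
330 (np.int64(294), np.int64(336)) [1, 187, 246]
335 (np.int64(295), np.int64(336)) [1, 193, 244]
340 None [20, 70, 253]
345 None [18, 76, 249]
350 None [17, 77, 247]
355 None [18, 75, 247]
360 None [18, 80, 245]
365 None [18, 77, 255]
370 None [18, 75, 255]
375 None [19, 74, 255]
380 None [18, 76, 255]
385 None [18, 74, 254]
390 None [16, 117, 226]
395 None [105, 5, 106]
```

```bash
cat > fit.py <<'E'
from h import *
def fit(r):
    c,f=cam('wrist');o=observe();y=o['orientation'][2];t=np.array([np.cos(y),np.sin(y),0]);k=np.array([0,0,1.]); e=o['ee_pos']
    def m(p):
        x,z,th=p; a=np.cos(th)*t+np.sin(th)*k; n=-np.sin(th)*t+np.cos(th)*k; T=e+t*x; T[2]=z
        return [proj(c,f,q)[1] for q in (T-n*.01,T+n*.01,T+n*.01-a*.02)]
    s=least_squares(lambda p:np.array(m(p))-r,[.01,.17,.8],x_scale=[.01,.01,.1]); return s
if __name__=='__main__':
    for r in ((286,322.5,339),(286,321.5,339.5)):
        s=fit(np.array(r)); x,z,th=s.x; print('top rel TCP x',x,'z',z,'tilt',np.degrees(th),s.cost)
E
python3 fit.py
```

```text
top rel TCP x -0.006257440336710085 z 0.15318742812561997 tilt 38.293574591879505 3.2311742677852644e-26
top rel TCP x -0.006439298576846283 z 0.15218182169504602 tilt 35.9556085252468 1.6155871338926322e-27
```

The stake has slid to the stop and is lying free at about 45°. I'll grip it about 12 mm below its top and lift it out along the slope.

>>> apply_moves(deltas=[{"tx":-0.09,"ty":-0.11,"tz":-0.2,"twist":0},{"tx":-0.09,"ty":-0.11,"tz":-0.2,"twist":0},{"tx":0,"ty":0,"tz":-0.19,"twist":0},{"tx":0,"ty":0,"tz":0,"twist":0}])

```text
time_s: 16.15
ee_pos: [0.5357, -0.2529, 0.157]
orientation: [-3.137, 0.001, 0.883]
force: [0.1, -0.0, 0.2]
grip_width: 0.499
grasp_force: 0.0
```

>>> apply_moves(deltas=[{"tx":0,"ty":0,"tz":0,"twist":0},{"tx":0,"ty":0,"tz":0,"twist":0},{"tx":0,"ty":0,"tz":0,"twist":0},{"tx":0,"ty":0,"tz":0,"twist":0},{"tx":0,"ty":0,"tz":0,"twist":0}], hand=0, grip_force=15)

```text
time_s: 16.65
ee_pos: [0.5375, -0.2532, 0.1606]
orientation: [3.14, -0.0, 0.884]
force: [0.3, 0.0, 0.9]
grip_width: 0.213
grasp_force: 15.0
```

>>> apply_moves(deltas=[{"tx":0.06,"ty":0.08,"tz":0.12,"twist":0},{"tx":0.12,"ty":0.15,"tz":0.25,"twist":0},{"tx":0.18,"ty":0.22,"tz":0.4,"twist":0},{"tx":0.18,"ty":0.22,"tz":0.5,"twist":0},{"tx":0,"ty":0,"tz":0.6,"twist":0}])

```text
time_s: 17.15
ee_pos: [0.5652, -0.2174, 0.2543]
orientation: [-3.14, -0.001, 0.886]
force: [0.9, -0.4, -0.2]
grip_width: 0.212
grasp_force: 15.0
```

```bash
sed -i 's/prect(th)/prect(th,.012,.0155)/' st.py; python3 st.py
```

```text
rest x,y 0.10526305648509299 0.001782233937726821 0.25433099838580436 [ 0.91730241 -0.40225256 -0.2492022 ]
[{'rect': [201.5, 218.5, 253.9, 256.8], 'conf': 0.95}]
40 [194.9 219.  254.9 256.3]
45 [199.7 218.9 254.8 260. ]
50 [204.7 218.8 254.7 263.5]
55 [210.  218.8 254.5 266.7]
65 [221.2 218.8 254.  272.2]
75 [233.  218.9 253.3 276.4]
85 [241.4 219.2 252.5 279.4]
```

>>> apply_moves(deltas=[{"tx":0.1,"ty":0.3,"tz":0.5,"twist":0},{"tx":0.22,"ty":0.64,"tz":0.4,"twist":0},{"tx":0.22,"ty":0.64,"tz":0.4,"twist":0},{"tx":0.22,"ty":0.64,"tz":0.3,"twist":0},{"tx":0,"ty":0.1,"tz":0,"twist":0}])

```text
time_s: 17.75
ee_pos: [0.6037, -0.1003, 0.3355]
orientation: [3.138, -0.003, 0.888]
force: [0.4, -0.3, -0.8]
grip_width: 0.215
grasp_force: 15.0
```

>>> apply_moves(deltas=[{"tx":0,"ty":0,"tz":0,"twist":0},{"tx":0,"ty":0,"tz":0,"twist":0},{"tx":0,"ty":0,"tz":0,"twist":0},{"tx":0,"ty":0,"tz":0,"twist":0},{"tx":0,"ty":0,"tz":0,"twist":0}], grip_force=3)

```text
time_s: 18.25
ee_pos: [0.6019, -0.1046, 0.333]
orientation: [-3.141, 0.0, 0.882]
force: [-0.6, 0.2, -0.9]
grip_width: 0.214
grasp_force: 3.0
```

>>> apply_moves(deltas=[{"tx":0,"ty":0,"tz":0,"twist":0},{"tx":0,"ty":0,"tz":0,"twist":0},{"tx":0,"ty":0,"tz":0,"twist":0},{"tx":0,"ty":0,"tz":0,"twist":0},{"tx":0,"ty":0,"tz":0,"twist":0}])

```text
time_s: 18.75
ee_pos: [0.6022, -0.1037, 0.3335]
orientation: [3.141, 0.0, 0.884]
force: [1.0, 0.5, -1.0]
grip_width: 0.212
grasp_force: 3.0
```

```bash
cat > v.py <<'E'
from h import *
o=observe(); print(o['time_s'],o['ee_pos'],o['orientation'][2],o['force'])
snapshot('scene'); print(look_for('scene','stake')[:2])
for th in (65,75,80,85,90,95,100): print(th,prect(th,.012,.0155))
E
python3 v.py; python3 - <<'E'
from h import *
w=snapshot('wrist'); cv2.imwrite('pics/w7.png',w); c,f=cam('wrist')
for l in ('socket','stone'): print(l,[(np.round(d['rect']).tolist(),round(d['conf'],2)) for d in look_for('wrist',l)][:3])
u,v=proj(c,f,[.6615,-.031,.06]); print(u,v)
g=cv2.cvtColor(w,cv2.COLOR_BGR2GRAY).astype(int); u,v=int(u),int(v); P=g[v-28:v+29,u-28:u+29]; print(P[::4,::4])
E
```

```text
18.75 [ 0.60221547 -0.10368427  0.33351216] 0.8838771156026404 [ 0.9626984   0.51464761 -1.01801988]
[{'rect': [245.6, 190.1, 308.8, 227.3], 'conf': 0.77}]
65 [268.2 186.1 306.6 243.9]
75 [280.2 186.3 306.  248.4]
80 [286.2 186.5 305.6 250.1]
85 [290.8 186.7 305.2 251.4]
90 [293.9 186.9 305.6 252.3]
95 [293.4 187.2 310.2 252.8]
100 [293.  187.3 315.5 253. ]
socket [([219.0, 2.0, 401.0, 196.0], 0.77), ([123.0, 345.0, 212.0, 403.0], 0.54)]
stone [([221.0, 3.0, 407.0, 196.0], 0.74), ([458.0, 172.0, 547.0, 253.0], 0.66), ([122.0, 346.0, 212.0, 403.0], 0.59)]
314.7883793688428 106.57442858734458
[[163 165 169 167 162 163 158 159 155 154 154 156 154 153 153]
 [160 163 168 166 164 161 162 160 153 158 156 156 153 155 152]
 [163 164 165 166 162 163 158 157 158 159 156 153 153 151 151]
 [160 161 163 161 163 160 156 155 157 160 161 158 154 154 154]
 [158 160 163 161 162 163 144 146 160 158 159 158 157 156 158]
 [162 162 162 160 163 148 139 152 134 157 158 157 161 161 160]
 [161 165 162 162 162 136 157 157 159 141 160 159 162 161 157]
 [160 159 164 162 161 150 157 159 163 146 161 160 163 164 160]
 [161 165 165 166 161 157 156 159 160 155 161 164 166 162 163]
 [160 162 162 163 165 159 155 155 156 160 161 163 162 163 157]
 [161 162 162 161 160 161 157 158 158 157 161 157 164 162 160]
 [164 161 159 161 161 162 156 158 157 157 158 160 162 160 160]
 [164 161 161 160 161 160 157 156 159 159 162 155 161 159 161]
 [163 164 159 163 160 160 156 159 157 154 154 155 160 158 159]
 [163 162 162 160 158 156 158 154 158 156 155 153 156 154 156]]
```

The stake stays at about 42° in this fuller pad contact. I'll shake it along tool x so that inertia helps it swing down.

>>> apply_moves(deltas=[{"tx":0.6,"ty":0.74,"tz":-0.4,"twist":0},{"tx":-0.6,"ty":-0.74,"tz":0.5,"twist":0},{"tx":0.6,"ty":0.74,"tz":-0.4,"twist":0},{"tx":-0.6,"ty":-0.74,"tz":0.5,"twist":0},{"tx":0,"ty":0,"tz":0,"twist":0}])

```text
time_s: 19.5
ee_pos: [0.6043, -0.102, 0.3423]
orientation: [3.14, 0.002, 0.883]
force: [0.5, 0.3, 1.3]
grip_width: 0.213
grasp_force: 3.0
```

```bash
sed -i 's/(65,75/(40,45,50,55,65,75/' v.py; python3 v.py
```

```text
19.5 [ 0.60431277 -0.102003    0.34227843] 0.8830440297733753 [0.53692705 0.32017956 1.26149209]
[{'rect': [294.2, 187.7, 303.7, 248.1], 'conf': 0.72}, {'rect': [305.0, 253.9, 376.7, 323.1], 'conf': 0.46}]
40 [243.2 183.6 309.  224.6]
45 [247.9 183.4 308.9 228.7]
50 [252.9 183.3 308.8 232.4]
55 [258.2 183.3 308.7 235.8]
65 [269.5 183.3 308.3 241.7]
75 [281.5 183.5 307.6 246.2]
80 [287.6 183.7 307.2 247.8]
85 [292.2 183.9 306.8 249.2]
90 [295.4 184.1 307.1 250.1]
95 [295.  184.4 311.7 250.6]
100 [294.5 184.5 317.  250.8]
```

>>> apply_moves(deltas=[{"tx":0,"ty":0,"tz":0,"twist":0},{"tx":0,"ty":0,"tz":0,"twist":0},{"tx":0,"ty":0,"tz":0,"twist":0}])

```text
time_s: 19.9
ee_pos: [0.6044, -0.1007, 0.341]
orientation: [-3.141, 0.0, 0.884]
force: [-0.5, -0.2, -0.9]
grip_width: 0.212
grasp_force: 3.0
```

>>> apply_moves(deltas=[{"tx":0,"ty":0,"tz":0,"twist":0},{"tx":0,"ty":0,"tz":0,"twist":0}], grip_force=15)

```text
time_s: 20.1
ee_pos: [0.6045, -0.1008, 0.3411]
orientation: [-3.142, 0.0, 0.884]
force: [-0.5, -0.3, -0.6]
grip_width: 0.212
grasp_force: 15.0
```

```bash
python3 v.py|head -2; python3 - <<'E'
from h import *
import pickle
o=observe(); c,f=cam('wrist'); pickle.dump((c,f,o),open('w8.pkl','wb')); w=snapshot('wrist'); s=snapshot('scene'); cv2.imwrite('pics/w8.png',w); cv2.imwrite('pics/s8.png',s)
u,v=proj(c,f,[.6615,-.031,.06]).astype(int); print(u,v)
A=cv2.resize(w[v-20:v+20,u-20:u+20],(400,400),interpolation=cv2.INTER_NEAREST)
c2,f2=cam('scene'); B=s[175:255,260:340]; B=cv2.resize(B,(400,400),interpolation=3)
C=cv2.resize(w[230:430,216:416],(400,200)); D=cv2.resize(w[v-100:v+100,u-200:u+200],(400,200))
cv2.imwrite('pics/v8.png',np.vstack([np.hstack([A,B]),np.hstack([C,D])]))
E
```

```text
20.1 [ 0.60449392 -0.10081289  0.3411358 ] 0.8838550156163056 [-0.51944504 -0.27419984 -0.62381066]
[{'rect': [295.7, 185.5, 305.7, 247.9], 'conf': 0.91}, {'rect': [257.2, 332.2, 299.2, 375.8], 'conf': 0.3}]
314 110
```

View pics/v8.png

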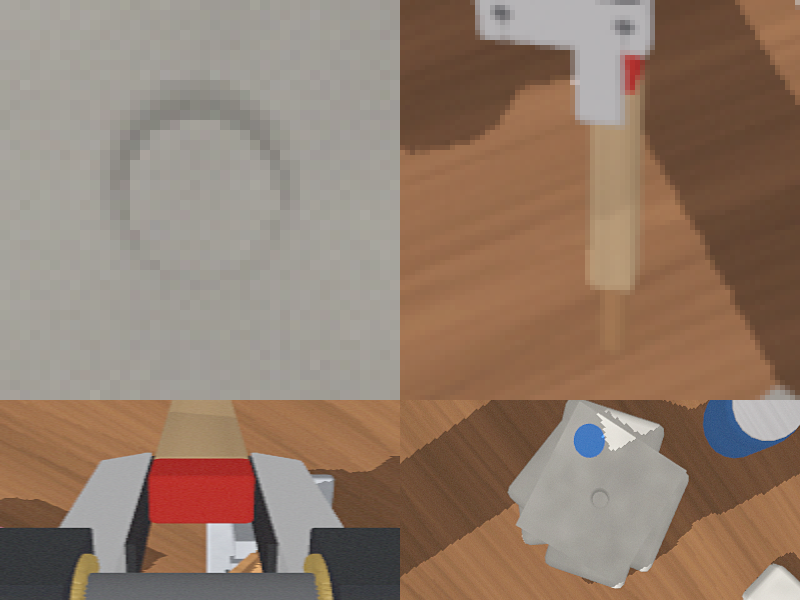

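The hole's rim is centred at crop (197,182), and the stake hangs almost vertical. Its shoulder is at crop (611,288) and its foot at (611,350).

```bash
python3 - <<'E'
from h import *
import pickle
c,f,o=pickle.load(open('w8.pkl','rb'))
print('hole',pt(c,f,313.2,107.7,.06), 'diam', [np.linalg.norm(pt(c,f,313.2+9.2,107.7,.06)-pt(c,f,313.2-9.2,107.7,.06))])
c2,f2=cam('scene'); e=o['ee_pos']; y=o['orientation'][2]; t=np.array([np.cos(y),np.sin(y),0]);k=np.array([0,0,1.])
for th in (84,86,88,90,92,94):
    a=t*np.cos(np.radians(th))+k*np.sin(np.radians(th)); p=e-k*.0155
    print(th,[proj(c2,f2,p-a*s).round(1) for s in (.05,.128,.178)])
print(onplane('scene',302.2,245,o),onplane('scene',302.1,232.6,o))
# edges of shank by colour difference rows
s=cv2.imread('pics/s8.png'); hsv=cv2.cvtColor(s,cv2.COLOR_BGR2HSV)
for v in range(200,248,4):
    r=hsv[v,290:318]; m=(r[:,1]<112)&(r[:,0]>13); xs=np.nonzero(m)[0]+290; print(v,xs.min() if len(xs) else None,xs.max() if len(xs) else None)
E
```

```text
hole [ 0.66201653 -0.02778834  0.06      ] diam [np.float64(0.018184402833440506)]
84 [array([299.1, 208.8]), array([296.4, 233.1]), array([294.8, 247.6])]
86 [array([299.9, 209. ]), array([298.3, 233.5]), array([297.3, 248.1])]
88 [array([300.7, 209.1]), array([300.2, 233.8]), array([299.9, 248.5])]
90 [array([301.4, 209.2]), array([302., 234.]), array([302.4, 248.9])]
92 [array([302.2, 209.3]), array([303.9, 234.3]), array([304.9, 249.2])]
94 [array([303. , 209.3]), array([305.8, 234.4]), array([307.5, 249.4])]
(np.float64(-0.0002565000501547187), np.float64(0.16098078624702516)) (np.float64(0.00023461801824061054), np.float64(0.20242462262106298))
200 298 308
204 298 308
208 298 307
212 298 307
216 298 307
220 298 307
224 298 307
228 297 307
232 298 306
236 None None
240 None None
244 None None
```

```bash
python3 - <<'E'
from h import *
import pickle
c,f,o=pickle.load(open('w8.pkl','rb')); e=o['ee_pos']; y=o['orientation'][2]; t=np.array([np.cos(y),np.sin(y)])
for dz in (-.008,-.0035,0,.004):
    P=[pt(c,f,u,v,e[2]+dz) for u,v in ((291,306),(343,306),(291,353),(343,353))]
    m=np.mean(P,0)[:2]-e[:2]; print(dz,'x',(m@t).round(4),'y',(m@[-t[1],t[0]]).round(4),np.linalg.norm(P[0]-P[1]).round(4),np.linalg.norm(P[2]-P[3]).round(4),np.linalg.norm(P[0]-P[2]).round(4))
E
```

```text
-0.008 x -0.0056 y -0.0011 0.0219 0.0226 0.0222
-0.0035 x -0.0032 y -0.0011 0.0212 0.022 0.0216
0 x -0.0013 y -0.0011 0.0208 0.0215 0.0211
0.004 x 0.0008 y -0.0011 0.0202 0.0209 0.0206
```

>>> apply_moves(deltas=[{"tx":0.29,"ty":0.37,"tz":0,"twist":0},{"tx":0.3,"ty":0.38,"tz":0,"twist":0},{"tx":0.3,"ty":0.38,"tz":0,"twist":0},{"tx":0.29,"ty":0.38,"tz":-0.4,"twist":0},{"tx":0,"ty":0,"tz":-0.6,"twist":0}])

```text
time_s: 20.8
ee_pos: [0.6657, -0.0229, 0.2925]
orientation: [3.138, -0.004, 0.887]
force: [0.1, 0.2, -1.3]
grip_width: 0.212
grasp_force: 15.0
```

>>> apply_moves(deltas=[{"tx":0,"ty":0,"tz":-0.4,"twist":0},{"tx":0,"ty":0,"tz":0,"twist":0},{"tx":0,"ty":0,"tz":0,"twist":0}])

```text
time_s: 21.1
ee_pos: [0.6635, -0.0254, 0.2713]
orientation: [-3.141, 0.0, 0.884]
force: [0.0, 0.5, -1.4]
grip_width: 0.214
grasp_force: 15.0
```

```bash
python3 v.py|head -2; python3 - <<'E'
from h import *
c,f=cam('scene'); print('hole px',proj(c,f,[.662,-.0285,.06])); s=cv2.imread('pics/s8.png') ; n=snapshot('scene'); cv2.imwrite('pics/s9.png',n)
hsv=cv2.cvtColor(n,cv2.COLOR_BGR2HSV)
for v in range(238,296,3):
    r=hsv[v,325:360]; m=(r[:,1]>60); xs=np.nonzero(m)[0]+325; print(v,xs.min() if len(xs) else None,xs.max() if len(xs) else None,len(xs))
E
```

```text
21.1 [ 0.66346057 -0.02541974  0.27133855] 0.883755019588867 [ 0.04988806  0.46091345 -1.37937327]
[{'rect': [337.2, 225.3, 346.0, 271.4], 'conf': 0.75}, {'rect': [363.4, 146.8, 373.1, 178.1], 'conf': 0.24}]
hole px [339.53977753 277.59363793]
238 325 359 35
241 325 359 35
244 325 359 35
247 325 359 35
250 325 359 35
253 325 359 31
256 325 359 23
259 325 359 12
262 340 359 7
265 339 344 6
268 340 343 4
271 None None 0
274 357 359 3
277 356 359 4
280 357 359 3
283 None None 0
286 None None 0
289 None None 0
292 None None 0
295 None None 0
```

>>> apply_moves(deltas=[{"tx":0,"ty":0,"tz":-0.2,"twist":0},{"tx":0,"ty":0,"tz":-0.2,"twist":0},{"tx":0,"ty":0,"tz":-0.15,"twist":0},{"tx":0,"ty":0,"tz":0,"twist":0}])

```text
time_s: 21.65
ee_pos: [0.6626, -0.0253, 0.2411]
orientation: [-3.138, 0.002, 0.884]
force: [0.0, -0.2, -1.7]
grip_width: 0.21
grasp_force: 15.0
```

>>> apply_moves(deltas=[{"tx":0,"ty":0,"tz":-0.1,"twist":0},{"tx":0,"ty":0,"tz":-0.1,"twist":0},{"tx":0,"ty":0,"tz":0,"twist":0}])

```text
time_s: 21.95
ee_pos: [0.6632, -0.0254, 0.2328]
orientation: [-3.14, 0.001, 0.884]
force: [-0.4, 0.0, -0.7]
grip_width: 0.214
grasp_force: 15.0
```

>>> apply_moves(deltas=[{"tx":0,"ty":0,"tz":-0.1,"twist":0},{"tx":0,"ty":0,"tz":-0.1,"twist":0},{"tx":0,"ty":0,"tz":0,"twist":0}])

```text
time_s: 22.25
ee_pos: [0.6631, -0.0255, 0.2225]
orientation: [-3.14, 0.001, 0.884]
force: [-0.7, -0.7, -1.9]
grip_width: 0.211
grasp_force: 15.0
```

>>> apply_moves(deltas=[{"tx":0,"ty":0,"tz":-0.1,"twist":0},{"tx":0,"ty":0,"tz":-0.1,"twist":0},{"tx":0,"ty":0,"tz":0,"twist":0}])

```text
time_s: 22.55
ee_pos: [0.6633, -0.0254, 0.2124]
orientation: [-3.141, 0.001, 0.884]
force: [0.4, -1.0, -0.9]
grip_width: 0.212
grasp_force: 15.0
```

>>> apply_moves(deltas=[{"tx":0,"ty":0,"tz":-0.1,"twist":0},{"tx":0,"ty":0,"tz":-0.08,"twist":0},{"tx":0,"ty":0,"tz":0,"twist":0}], grip_force=10)

```text
time_s: 22.85
ee_pos: [0.6635, -0.0251, 0.2037]
orientation: [-3.141, 0.0, 0.884]
force: [0.0, 0.2, -0.6]
grip_width: 0.211
grasp_force: 10.0
```

>>> apply_moves(deltas=[{"tx":0,"ty":0,"tz":-0.06,"twist":0},{"tx":0,"ty":0,"tz":-0.06,"twist":0},{"tx":0,"ty":0,"tz":0,"twist":0}])

```text
time_s: 23.15
ee_pos: [0.6634, -0.0253, 0.1981]
orientation: [-3.141, 0.0, 0.884]
force: [0.7, -0.5, -0.1]
grip_width: 0.208
grasp_force: 10.0
```

>>> apply_moves(deltas=[{"tx":0,"ty":0,"tz":-0.06,"twist":0},{"tx":0,"ty":0,"tz":-0.06,"twist":0},{"tx":0,"ty":0,"tz":0,"twist":0}])

```text
time_s: 23.45
ee_pos: [0.6634, -0.0254, 0.192]
orientation: [-3.141, 0.0, 0.884]
force: [-1.3, -0.2, -1.3]
grip_width: 0.211
grasp_force: 10.0
```

```bash
python3 v.py|head -2; python3 - <<'E'
from h import *
c,f=cam('scene')
for z in (.06,.07,.08): print(z,proj(c,f,[.662,-.0285,z]).round(1),proj(c,f,[.662,-.0285,z+.14]).round(1))
E
```

```text
23.45 [ 0.66341294 -0.02536499  0.19201575] 0.8837968685938526 [-1.32384793 -0.1551638  -1.27957399]
[{'rect': [334.6, 249.2, 346.3, 281.7], 'conf': 0.79}, {'rect': [305.3, 253.6, 378.1, 321.3], 'conf': 0.55}]
0.06 [339.5 277.6] [341.4 237.9]
0.07 [339.7 275. ] [341.5 234.8]
0.08 [339.8 272.3] [341.7 231.7]
```

>>> apply_moves(deltas=[{"tx":0,"ty":0,"tz":-0.04,"twist":0},{"tx":0,"ty":0,"tz":0,"twist":0}])

```text
time_s: 23.75
ee_pos: [0.6635, -0.0254, 0.1906]
orientation: [-3.142, 0.0, 0.884]
force: [-0.5, -0.2, -0.9]
grip_width: 0.214
grasp_force: 10.0
```

>>> apply_moves(deltas=[{"tx":0,"ty":0,"tz":-0.04,"twist":0},{"tx":0,"ty":0,"tz":0,"twist":0}])

```text
time_s: 23.95
ee_pos: [0.6635, -0.0254, 0.1889]
orientation: [3.141, -0.0, 0.884]
force: [-1.4, -1.2, 0.9]
grip_width: 0.21
grasp_force: 10.0
```

>>> apply_moves(deltas=[{"tx":0,"ty":0,"tz":-0.04,"twist":0},{"tx":0,"ty":0,"tz":0,"twist":0}])

```text
time_s: 24.15
ee_pos: [0.6639, -0.0251, 0.1887]
orientation: [3.14, -0.002, 0.884]
force: [-1.0, 0.7, 4.3]
grip_width: 0.213
grasp_force: 10.0
```

>>> apply_moves(deltas=[{"tx":0,"ty":0,"tz":-0.04,"twist":0},{"tx":0,"ty":0,"tz":0,"twist":0}])

```text
time_s: 24.35
ee_pos: [0.6644, -0.0248, 0.1886]
orientation: [3.138, -0.004, 0.884]
force: [-2.2, 1.2, 9.0]
grip_width: 0.212
grasp_force: 10.0
```

>>> apply_moves(deltas=[{"tx":0,"ty":0,"tz":0,"twist":0},{"tx":0,"ty":0,"tz":0,"twist":0},{"tx":0,"ty":0,"tz":0,"twist":0},{"tx":0,"ty":0,"tz":0,"twist":0},{"tx":0,"ty":0,"tz":0,"twist":0}], hand=0.6)

```text
time_s: 24.85
ee_pos: [0.6634, -0.0253, 0.1842]
orientation: [-3.141, 0.0, 0.884]
force: [-0.3, -0.2, 0.4]
grip_width: 0.584
grasp_force: 0.0
```

```bash
python3 v.py|head -2; python3 - <<'E'
from h import *
w=snapshot('wrist'); cv2.imwrite('pics/w9.png',w); hsv=cv2.cvtColor(w,cv2.COLOR_BGR2HSV)
m=((hsv[...,0]<6)|(hsv[...,0]>174))&(hsv[...,1]>120)
for v in range(230,400,6):
    xs=np.nonzero(m[v,220:420])[0]; 
    if len(xs): print(v,xs.min()+220,xs.max()+220,hsv[v,316].tolist())
c,f=cam('wrist'); 
for z in (.195,.2,.205): print(z,[proj(c,f,[.662+a,-.0285+b,z]).round() for a,b in ((0,0),)], f*.02/ (camera_info('wrist')['xyz'][2]-z))
E
```

```text
24.85 [ 0.66343162 -0.02534503  0.18417016] 0.8838137955037852 [-0.32422982 -0.19515484  0.3925104 ]
[{'rect': [333.0, 260.0, 344.0, 281.7], 'conf': 0.67}]
308 294 337 [0, 224, 167]
314 292 340 [1, 200, 168]
320 291 341 [2, 201, 170]
326 291 342 [2, 185, 174]
332 290 342 [2, 198, 188]
338 290 342 [1, 197, 188]
344 290 342 [1, 193, 189]
350 290 342 [1, 193, 189]
356 290 342 [1, 192, 189]
362 290 342 [2, 200, 189]
368 290 341 [1, 192, 190]
374 291 340 [1, 193, 188]
0.195 [array([316., 348.])] 58.45634703390797
0.2 [array([316., 355.])] 60.56473942678526
0.205 [array([316., 362.])] 62.83091282558057
```

The stake stands in the hole with its end face centred over it. Now to the tag.

>>> apply_moves(deltas=[{"tx":0,"ty":0,"tz":0.5,"twist":0},{"tx":0,"ty":0,"tz":0.8,"twist":0},{"tx":0,"ty":0,"tz":0.8,"twist":0},{"tx":0,"ty":0,"tz":0.5,"twist":0},{"tx":-0.18,"ty":0.6,"tz":0,"twist":0.2}])

```text
time_s: 25.5
ee_pos: [0.6564, 0.0017, 0.3202]
orientation: [3.132, -0.004, 0.981]
force: [0.4, 0.4, -0.3]
grip_width: 0.597
grasp_force: 0.0
```

>>> apply_moves(deltas=[{"tx":-0.18,"ty":0.84,"tz":0,"twist":0.2},{"tx":-0.18,"ty":0.84,"tz":0,"twist":0.2},{"tx":-0.18,"ty":0.84,"tz":-0.2,"twist":0.2},{"tx":-0.18,"ty":0.84,"tz":-0.4,"twist":0.2},{"tx":-0.18,"ty":0.84,"tz":-0.4,"twist":0.2}])

```text
time_s: 26.0
ee_pos: [0.6092, 0.2163, 0.265]
orientation: [3.14, -0.001, 1.488]
force: [0.5, -0.4, -0.1]
grip_width: 0.599
grasp_force: 0.0
```

>>> apply_moves(deltas=[{"tx":-0.1,"ty":0.84,"tz":0,"twist":0.2},{"tx":0,"ty":0.2,"tz":0,"twist":0},{"tx":0,"ty":0,"tz":0,"twist":0}])

```text
time_s: 26.3
ee_pos: [0.6042, 0.2682, 0.2646]
orientation: [3.141, 0.0, 1.586]
force: [0.3, 0.0, -0.3]
grip_width: 0.6
grasp_force: 0.0
```

```bash
cat > tag.py <<'E'
from h import *
o=observe(); c,f=cam('wrist'); w=snapshot('wrist'); cv2.imwrite('pics/wt.png',w)
print(o['time_s'],o['ee_pos'],o['orientation'][2])
hsv=cv2.cvtColor(w,cv2.COLOR_BGR2HSV); m=((hsv[...,0]>20)&(hsv[...,0]<35)&(hsv[...,1]>150)&(hsv[...,2]>90)).astype(np.uint8)
cs,h=cv2.findContours(m,cv2.RETR_CCOMP,cv2.CHAIN_APPROX_NONE)
for i,k in enumerate(cs):
    if cv2.contourArea(k)>150:
        q=np.array([pt(c,f,*p[0],.008)[:2] for p in k]).astype(np.float32); r=cv2.minAreaRect(q*1000)
        print('hole' if h[0,i,3]>=0 else 'outer',cv2.boundingRect(k),np.round(r[0],1),np.round(r[1],1),round(r[2],1),'ctr',(q.max(0)+q.min(0))/2, 'mean',q.mean(0))
print(look_for('wrist','tag')[:3])
E
python3 tag.py
```

```text
26.3 [0.60417872 0.26821572 0.26460065] 1.5857753341064627
outer (31, 62, 143, 77) [405.2 367.5] [ 56.9 128.6] 80.5 ctr [0.40558124 0.36285144] mean [0.4084206 0.3669962]
hole (120, 80, 41, 46) [439.9 361.8] [37.3 36.9] 41.9 ctr [0.43963048 0.36173123] mean [0.43993813 0.3619476 ]
hole (31, 63, 71, 53) [373.3 372.5] [35.3 64.2] 80.7 ctr [0.37085587 0.37248072] mean [0.37661913 0.37219855]
outer (247, 42, 138, 126) [600.5 364.5] [ 56.8 126.5] 53.3 ctr [0.6037506  0.36029792] mean [0.6025801  0.36320904]
hole (321, 104, 43, 44) [627.9 343.6] [39.  39.1] 46.8 ctr [0.62816465 0.343803  ] mean [0.6279494  0.34378618]
[{'rect': [246.0, 42.5, 384.1, 167.1], 'conf': 0.87}, {'rect': [29.8, 65.0, 171.5, 137.3], 'conf': 0.66}]
```

>>> apply_moves(deltas=[{"tx":-0.087,"ty":0.33,"tz":-0.2,"twist":0.26},{"tx":-0.087,"ty":0.33,"tz":-0.3,"twist":0.26},{"tx":-0.087,"ty":0.33,"tz":-0.3,"twist":0.26},{"tx":-0.087,"ty":0.33,"tz":-0.3,"twist":0.26},{"tx":-0.087,"ty":0.33,"tz":-0.3,"twist":0.26}])

```text
time_s: 26.9
ee_pos: [0.584, 0.3474, 0.195]
orientation: [3.14, 0.001, 2.235]
force: [0.1, 0.8, -0.0]
grip_width: 0.599
grasp_force: 0.0
```

>>> apply_moves(deltas=[{"tx":-0.087,"ty":0.33,"tz":-0.3,"twist":0.26},{"tx":-0.087,"ty":0.33,"tz":-0.3,"twist":0.26},{"tx":0,"ty":0,"tz":-0.6,"twist":0},{"tx":0,"ty":0,"tz":-0.5,"twist":0},{"tx":0,"ty":0,"tz":0,"twist":0}])

```text
time_s: 27.4
ee_pos: [0.5729, 0.3789, 0.1051]
orientation: [-3.134, -0.003, 2.491]
force: [-0.0, 0.6, -0.5]
grip_width: 0.599
grasp_force: 0.0
```

>>> apply_moves(deltas=[{"tx":0,"ty":0.1,"tz":-0.5,"twist":0.015},{"tx":0,"ty":0,"tz":-0.5,"twist":0},{"tx":0,"ty":0,"tz":-0.4,"twist":0},{"tx":0,"ty":0,"tz":0,"twist":0}])

```text
time_s: 27.8
ee_pos: [0.5736, 0.3849, 0.0378]
orientation: [-3.137, -0.002, 2.499]
force: [-0.9, -0.5, 0.1]
grip_width: 0.6
grasp_force: 0.0
```

```bash
python3 tag.py
```

```text
27.8 [0.57364117 0.38492214 0.03777075] 2.4990429450599345
outer (264, 448, 106, 15) [646.8 329.8] [56.1  9.1] 53.3 ctr [0.6468904 0.3298155] mean [0.6468726  0.32985413]
outer (260, 232, 114, 171) [584.4 376.4] [56.6 89.9] 53.3 ctr [0.5878985  0.37178585] mean [0.5864725  0.37475824]
outer (0, 0, 176, 175) [433.7 363.7] [58.8 67.5] 80.5 ctr [0.435243   0.36201346] mean [0.43704066 0.36327356]
hole (38, 33, 87, 99) [439.7 363.8] [36.5 36.2] 89.4 ctr [0.43975934 0.3638485 ] mean [0.4394865  0.36409032]
[{'rect': [260.6, 231.6, 372.9, 463.2], 'conf': 0.91}, {'rect': [0.0, 1.2, 175.5, 171.7], 'conf': 0.58}]
```

Position is good. Lower 11 mm and grip.

>>> apply_moves(deltas=[{"tx":0,"ty":0,"tz":-0.2,"twist":0},{"tx":0,"ty":0,"tz":0,"twist":0}])

```text
time_s: 28.1
ee_pos: [0.5744, 0.3869, 0.0302]
orientation: [3.141, 0.0, 2.501]
force: [-0.2, -0.0, -0.5]
grip_width: 0.597
grasp_force: 0.0
```

>>> apply_moves(deltas=[{"tx":0,"ty":0,"tz":0,"twist":0},{"tx":0,"ty":0,"tz":0,"twist":0},{"tx":0,"ty":0,"tz":0,"twist":0},{"tx":0,"ty":0,"tz":0,"twist":0},{"tx":0,"ty":0,"tz":0,"twist":0}], hand=0, grip_force=30)

```text
time_s: 28.6
ee_pos: [0.5742, 0.3873, 0.0303]
orientation: [3.141, 0.0, 2.501]
force: [0.8, -1.3, 2.0]
grip_width: 0.374
grasp_force: 30.0
```

>>> apply_moves(deltas=[{"tx":0,"ty":0,"tz":0.2,"twist":0},{"tx":0,"ty":0,"tz":0.6,"twist":0},{"tx":0,"ty":0,"tz":0.8,"twist":0},{"tx":0,"ty":0,"tz":0.8,"twist":0},{"tx":0,"ty":0,"tz":0.8,"twist":0}])

```text
time_s: 29.1
ee_pos: [0.5738, 0.387, 0.1919]
orientation: [3.141, 0.0, 2.501]
force: [-0.4, -0.5, 0.1]
grip_width: 0.371
grasp_force: 30.0
```

>>> apply_moves(deltas=[{"tx":0,"ty":0,"tz":0.8,"twist":0},{"tx":0,"ty":0,"tz":0.6,"twist":0},{"tx":0,"ty":0,"tz":0.2,"twist":0},{"tx":0,"ty":0,"tz":0,"twist":0},{"tx":0,"ty":0,"tz":0,"twist":0}])

```text
time_s: 29.6
ee_pos: [0.5736, 0.3869, 0.2676]
orientation: [-3.139, -0.001, 2.501]
force: [-0.5, -0.2, -0.1]
grip_width: 0.37
grasp_force: 30.0
```

```bash
cat > held.py <<'E'
from h import *
# the held tag seen by the wrist camera: tail corners, fit height/pitch
o=observe(); c,f=cam('wrist'); w=snapshot('wrist'); cv2.imwrite('pics/wh.png',w); print(o['time_s'],o['ee_pos'],o['orientation'],o['grasp_force'],o['force'])
hsv=cv2.cvtColor(w,cv2.COLOR_BGR2HSV); m=((hsv[...,0]>18)&(hsv[...,0]<37)&(hsv[...,1]>120)&(hsv[...,2]>70)).astype(np.uint8)
n,l,st,ce=cv2.connectedComponentsWithStats(m); print([x.tolist() for x in st[1:] if x[4]>200])
s=snapshot('scene'); hs=cv2.cvtColor(s,cv2.COLOR_BGR2HSV); m=((hs[...,0]>20)&(hs[...,0]<35)&(hs[...,1]>150)&(hs[...,2]>90)).astype(np.uint8)
cv2.imwrite('pics/sh.png',s); cs,h=cv2.findContours(m,cv2.RETR_CCOMP,cv2.CHAIN_APPROX_NONE)
for i,k in enumerate(cs):
    if cv2.contourArea(k)>15: print('hole' if h[0,i,3]>=0 else 'outer',cv2.boundingRect(k),k[:,0].mean(0).round(1))
c,f=cam('scene'); y=o['orientation'][2]; t=np.array([np.cos(y),np.sin(y),0]); b=np.array([-t[1],t[0],0]); k=np.array([0,0,1.]); e=np.array(o['ee_pos'])
for th in (-20,-10,-5,0,5,10):  # + = head up
    r=np.radians(th); a=-t*np.cos(r)+k*np.sin(r); nn=np.cross(a,np.cross(k,a)); p=e-k*.0225
    up=t*np.sin(r)+k*np.cos(r)
    Q=np.array([proj(c,f,p+a*x+b*yy+up*z) for x,yy in ((.04,.028),(.04,-.028),(.096,.028),(.096,-.028),(-.03,.018),(-.03,-.018)) for z in(-.004,.004)])
    print(th,'box',Q.min(0).round(1),Q.max(0).round(1),'hole',proj(c,f,p+a*.068+up*.004).round(1))
E
python3 held.py
```

```text
29.6 [0.57362702 0.38687549 0.26756322] [-3.13874479e+00 -1.27945432e-03  2.50127606e+00] 29.959156215190887 [-0.5363443  -0.19880583 -0.11058473]
[[135, 0, 117, 147, 6079], [263, 238, 108, 165, 13285], [207, 384, 22, 85, 964], [405, 384, 21, 85, 842], [258, 448, 111, 28, 2966]]
outer (399, 191, 24, 12) [410.  198.4]
outer (404, 189, 14, 6) [410.1 191.1]
outer (388, 157, 39, 5) [406.5 159.1]
outer (449, 152, 23, 26) [458.8 166.5]
hole (452, 164, 17, 10) [460.  168.5]
outer (390, 150, 13, 6) [396.2 152.3]
-20 box [447.8 140.1] [470.3 183.8] hole [459.4 172. ]
-10 box [448.7 141.2] [471.7 180.2] hole [460.3 169. ]
-5 box [448.9 141.9] [472.3 178. ] hole [460.7 167.2]
0 box [449.1 142.6] [473.  175.6] hole [461.1 165.3]
5 box [449.4 143.3] [473.6 173. ] hole [461.5 163.3]
10 box [449.6 144.1] [474.2 170.2] hole [461.9 161.2]
```

>>> apply_moves(deltas=[{"tx":0.06,"ty":-0.4,"tz":0,"twist":0},{"tx":0.06,"ty":-0.7,"tz":0,"twist":0},{"tx":0.06,"ty":-0.8,"tz":0,"twist":0},{"tx":0.06,"ty":-0.8,"tz":0,"twist":0},{"tx":0.06,"ty":-0.8,"tz":0,"twist":0}])

```text
time_s: 30.2
ee_pos: [0.5885, 0.2091, 0.2685]
orientation: [-3.14, -0.001, 2.501]
force: [1.0, -0.1, -0.7]
grip_width: 0.376
grasp_force: 30.0
```

>>> apply_moves(deltas=[{"tx":0.06,"ty":-0.8,"tz":0,"twist":0},{"tx":0.06,"ty":-0.8,"tz":0,"twist":0},{"tx":0.06,"ty":-0.8,"tz":0,"twist":0},{"tx":0.06,"ty":-0.7,"tz":0,"twist":0},{"tx":0.06,"ty":-0.5,"tz":0,"twist":0}])

```text
time_s: 30.7
ee_pos: [0.6031, 0.0282, 0.2686]
orientation: [-3.139, -0.001, 2.498]
force: [0.4, -0.6, -1.1]
grip_width: 0.368
grasp_force: 30.0
```

>>> apply_moves(deltas=[{"tx":0.09,"ty":-0.34,"tz":0,"twist":0},{"tx":0,"ty":0,"tz":0,"twist":0},{"tx":0,"ty":0,"tz":0,"twist":0}])

```text
time_s: 31.0
ee_pos: [0.6083, 0.0152, 0.2692]
orientation: [3.141, -0.001, 2.501]
force: [0.0, 0.6, -0.1]
grip_width: 0.376
grasp_force: 30.0
```

```bash
sed -i 's/k\*.0225/k*.0263/' held.py; python3 held.py; python3 - <<'E'
from h import *
s=cv2.imread('pics/sh.png'); m=stake_px(s); n,l,st,ce=cv2.connectedComponentsWithStats(m.astype(np.uint8)); print([(x.tolist(),y.round(1).tolist()) for x,y in zip(st[1:],ce[1:]) if x[4]>5])
c,f=cam('scene'); print('stake top px',proj(c,f,[.662,-.0285,.2]))
E
```

```text
31.0 [0.60830193 0.01523509 0.26918145] [ 3.14149782e+00 -1.38695302e-03  2.50101136e+00] 29.959035515785217 [ 0.00472119  0.63143252 -0.14154224]
[[263, 239, 108, 164, 13202], [207, 384, 22, 85, 887], [405, 384, 21, 85, 889], [258, 448, 110, 28, 2946]]
outer (329, 195, 28, 41) [344.2 216.7]
hole (334, 220, 19, 11) [343.2 224.8]
outer (399, 191, 24, 12) [410.  198.4]
outer (404, 189, 14, 6) [409.9 191.2]
outer (391, 158, 36, 4) [408.5 159.1]
-20 box [329.6 191.8] [356.5 243.3] hole [343.2 229.6]
-10 box [329.6 192.8] [356.6 239.9] hole [343.3 226.6]
-5 box [329.6 193.5] [356.7 237.7] hole [343.3 224.9]
0 box [329.6 194.2] [356.8 235.3] hole [343.4 223. ]
5 box [329.7 194.9] [356.9 232.6] hole [343.6 220.9]
10 box [329.8 195.8] [357.  229.7] hole [343.7 218.6]
[([338, 235, 9, 12, 95], [341.9, 240.7])]
stake top px [341.38805027 237.89939972]
```

>>> apply_moves(deltas=[{"tx":0,"ty":0,"tz":-0.3,"twist":0},{"tx":0,"ty":0,"tz":-0.3,"twist":0},{"tx":0,"ty":0,"tz":-0.3,"twist":0},{"tx":0,"ty":0,"tz":-0.2,"twist":0},{"tx":0,"ty":0,"tz":0,"twist":0}])

```text
time_s: 31.6
ee_pos: [0.6072, 0.0154, 0.2114]
orientation: [-3.139, -0.005, 2.502]
force: [-0.0, 0.8, -0.1]
grip_width: 0.371
grasp_force: 30.0
```

```bash
python3 held.py; python3 - <<'E'
from h import *
s=cv2.imread('pics/sh.png'); m=stake_px(s); n,l,st,ce=cv2.connectedComponentsWithStats(m.astype(np.uint8)); print([(x.tolist(),y.round(1).tolist()) for x,y in zip(st[1:],ce[1:]) if x[4]>5])
E
```

```text
31.6 [0.60723401 0.01538417 0.21140283] [-3.1386725  -0.00464615  2.50157257] 29.959160685539246 [-0.01036353  0.7594526  -0.12900664]
[[263, 239, 108, 164, 13187], [207, 384, 22, 85, 873], [405, 384, 21, 85, 888], [258, 448, 110, 28, 2347]]
outer (329, 212, 27, 42) [343.2 233.8]
hole (333, 234, 18, 15) [341.7 241.3]
outer (399, 191, 24, 12) [410.  198.4]
outer (404, 189, 14, 6) [410.1 191.1]
outer (388, 157, 39, 5) [406.5 159.1]
outer (390, 150, 13, 6) [396.2 152.3]
-20 box [329.  209.7] [355.1 260.2] hole [342.2 246.8]
-10 box [329.  210.6] [355.2 257.1] hole [342.2 244.1]
-5 box [329.  211.2] [355.3 255.1] hole [342.3 242.5]
0 box [329.  211.8] [355.4 252.8] hole [342.4 240.7]
5 box [329.1 212.5] [355.4 250.3] hole [342.5 238.7]
10 box [329.2 213.3] [355.5 247.6] hole [342.6 236.6]
[([338, 236, 9, 11, 87], [342.1, 240.9])]
```

>>> apply_moves(deltas=[{"tx":0,"ty":0,"tz":-0.3,"twist":0},{"tx":0,"ty":0,"tz":-0.3,"twist":0},{"tx":0,"ty":0,"tz":-0.3,"twist":0},{"tx":0,"ty":0,"tz":-0.3,"twist":0},{"tx":0,"ty":0,"tz":0,"twist":0}])

```text
time_s: 32.2
ee_pos: [0.6066, 0.0152, 0.1506]
orientation: [-3.138, -0.006, 2.501]
force: [0.6, -0.2, -1.0]
grip_width: 0.372
grasp_force: 30.0
```

>>> apply_moves(deltas=[{"tx":0,"ty":0,"tz":-0.3,"twist":0},{"tx":0,"ty":0,"tz":-0.3,"twist":0},{"tx":0,"ty":0,"tz":-0.2,"twist":0},{"tx":0,"ty":0,"tz":0,"twist":0},{"tx":0,"ty":0,"tz":0,"twist":0}])

```text
time_s: 32.7
ee_pos: [0.6085, 0.0151, 0.1145]
orientation: [-3.141, -0.0, 2.501]
force: [-0.4, -0.7, 0.6]
grip_width: 0.375
grasp_force: 30.0
```

Tag bottom is at about 0.084, so 24 mm remain.

>>> apply_moves(deltas=[{"tx":0,"ty":0,"tz":-0.15,"twist":0},{"tx":0,"ty":0,"tz":-0.15,"twist":0},{"tx":0,"ty":0,"tz":-0.08,"twist":0},{"tx":0,"ty":0,"tz":0,"twist":0}])

```text
time_s: 33.1
ee_pos: [0.6079, 0.0151, 0.0945]
orientation: [-3.141, -0.002, 2.501]
force: [-0.1, 0.8, -0.2]
grip_width: 0.371
grasp_force: 30.0
```

>>> apply_moves(deltas=[{"tx":0,"ty":0,"tz":-0.06,"twist":0},{"tx":0,"ty":0,"tz":0,"twist":0}])

```text
time_s: 33.3
ee_pos: [0.6085, 0.0151, 0.0925]
orientation: [-3.141, -0.0, 2.501]
force: [-0.8, 0.2, -0.8]
grip_width: 0.372
grasp_force: 30.0
```

>>> apply_moves(deltas=[{"tx":0,"ty":0,"tz":-0.04,"twist":0},{"tx":0,"ty":0,"tz":0,"twist":0}])

```text
time_s: 33.5
ee_pos: [0.6085, 0.0151, 0.0906]
orientation: [-3.142, -0.0, 2.501]
force: [0.4, -0.4, 0.4]
grip_width: 0.373
grasp_force: 30.0
```

>>> apply_moves(deltas=[{"tx":0,"ty":0,"tz":-0.04,"twist":0},{"tx":0,"ty":0,"tz":0,"twist":0}])

```text
time_s: 33.7
ee_pos: [0.6088, 0.0151, 0.0902]
orientation: [3.141, 0.001, 2.501]
force: [-1.8, -0.4, 4.7]
grip_width: 0.372
grasp_force: 30.0
```

```bash
python3 held.py
```

```text
33.7 [0.60877242 0.01509042 0.09018522] [3.14103133e+00 9.12977824e-04 2.50128272e+00] 29.962755739688873 [-1.77925884 -0.38584998  4.71204831]
[[263, 239, 108, 164, 13183], [207, 384, 22, 85, 849], [405, 384, 21, 85, 860], [259, 448, 33, 27, 864], [336, 448, 32, 29, 846]]
outer (329, 248, 24, 39) [342.5 271.9]
outer (399, 191, 24, 12) [410.  198.4]
outer (404, 189, 14, 6) [410.1 191.1]
outer (388, 158, 39, 4) [407.  159.1]
outer (390, 150, 13, 6) [396.2 152.3]
-20 box [328.4 244.7] [352.9 293.4] hole [340.7 280.7]
-10 box [328.3 245.5] [353.  290.9] hole [340.8 278.4]
-5 box [328.3 246. ] [353.1 289.2] hole [340.9 277. ]
0 box [328.4 246.6] [353.1 287.2] hole [340.9 275.4]
5 box [328.4 247.2] [353.2 285. ] hole [341.  273.7]
10 box [328.5 247.9] [353.3 282.6] hole [341.2 271.8]
```

>>> apply_moves(deltas=[{"tx":0,"ty":0,"tz":0.02,"twist":0},{"tx":0,"ty":0,"tz":0,"twist":0},{"tx":0,"ty":0,"tz":0,"twist":0},{"tx":0,"ty":0,"tz":0,"twist":0},{"tx":0,"ty":0,"tz":0,"twist":0}], hand=0.6)

```text
time_s: 34.3
ee_pos: [0.6084, 0.0151, 0.0894]
orientation: [-3.141, -0.0, 2.501]
force: [-0.1, 0.2, 0.2]
grip_width: 0.602
grasp_force: 0.0
```

>>> apply_moves(deltas=[{"tx":0,"ty":0,"tz":0.3,"twist":0},{"tx":0,"ty":0,"tz":0.6,"twist":0},{"tx":0,"ty":0,"tz":0.8,"twist":0},{"tx":0,"ty":0,"tz":0.8,"twist":0},{"tx":0,"ty":0,"tz":0.8,"twist":0}])

```text
time_s: 34.8
ee_pos: [0.6084, 0.0151, 0.2577]
orientation: [3.141, 0.001, 2.501]
force: [1.1, 0.0, 0.6]
grip_width: 0.6
grasp_force: 0.0
```

>>> apply_moves(deltas=[{"tx":-0.3,"ty":0.4,"tz":0.6,"twist":0},{"tx":-0.6,"ty":0.6,"tz":0.3,"twist":0},{"tx":-0.6,"ty":0.6,"tz":0,"twist":0},{"tx":0,"ty":0,"tz":0,"twist":0},{"tx":0,"ty":0,"tz":0,"twist":0}])

```text
time_s: 35.3
ee_pos: [0.5333, 0.0955, 0.3013]
orientation: [3.14, 0.002, 2.503]
force: [0.1, -0.5, -0.1]
grip_width: 0.599
grasp_force: 0.0
```

```bash
python3 held.py|grep -v box; python3 - <<'E'
from h import *
s=cv2.imread('pics/sh.png'); m=stake_px(s); n,l,st,ce=cv2.connectedComponentsWithStats(m.astype(np.uint8)); print([(x.tolist(),y.round(1).tolist()) for x,y in zip(st[1:],ce[1:]) if x[4]>5])
t=snapshot('top'); c,f=cam('top'); hs=cv2.cvtColor(t,cv2.COLOR_BGR2HSV); m=((hs[...,0]>20)&(hs[...,0]<35)&(hs[...,1]>130)&(hs[...,2]>70)).astype(np.uint8); m[:,:250]=0;m[:,420:]=0
cs,h=cv2.findContours(m,cv2.RETR_CCOMP,cv2.CHAIN_APPROX_NONE)
for i,k in enumerate(cs):
    if cv2.contourArea(k)>15: print('hole' if h[0,i,3]>=0 else 'outer',cv2.boundingRect(k),pt(c,f,*k[:,0].mean(0),.068))
r=np.nonzero(m); q=np.array([pt(c,f,u,v,.068)[:2] for v,u in zip(*r)],np.float32); print(cv2.minAreaRect(q*1000))
n,l,st,ce=cv2.connectedComponentsWithStats(stake_px(t).astype(np.uint8)); print([(x.tolist(),pt(c,f,*y,.2).round(3)) for x,y in zip(st[1:],ce[1:]) if x[4]>5])
E
```

```text
35.3 [0.53333962 0.09553415 0.30132561] [3.14008123e+00 2.43919365e-03 2.50274156e+00] 0.0 [ 0.09068379 -0.53224352 -0.05160149]
[[270, 286, 53, 112, 3697], [146, 384, 32, 85, 1243], [455, 384, 32, 85, 850]]
outer (330, 267, 6, 12) [332.5 271.9]
outer (329, 248, 24, 39) [344.6 272.4]
outer (399, 191, 24, 12) [410.  198.4]
outer (404, 189, 14, 6) [410.1 191.1]
outer (388, 157, 39, 5) [406.5 159.1]
outer (390, 150, 13, 6) [396.2 152.3]
[([337, 235, 11, 12, 105], [341.8, 240.5])]
outer (296, 181, 46, 46) [ 0.63909045 -0.01175496  0.068     ]
((635.3134155273438, -5.532127380371094), (55.09345245361328, 127.06355285644531), 52.178016662597656)
[([322, 174, 11, 13, 92], array([ 0.661, -0.027,  0.2  ]))]
```

```bash
python3 -c "
from station import *
print(job_done())"
```

```text
the job is handed in; nothing more can be done
None
```

I handed the job in at about 35 s: by my last camera measurements the stake stands upright in the grey stone's hole and the yellow tag lies flat on the stone around it, hole within about 3 mm of the hole's centre; the hand-in returned no verdict.

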